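Brush the ring seam of a silver cup stand and nest its beakers

TASK

Take the scratch-brush pen from its block and clean the solder seam round the outside of the seat ring on the silver cup stand. Start beside the ring's butt joint, on the thumb-lug side, and guide the bristles lightly and slowly (no faster than 5 cm a second) along the foot of the ring, anticlockwise seen from above, all the way round back to the joint, keeping them in contact and off the polished plate away from the seam, then put the pen back in its block, brush down. After the seam is done, stand the largest beaker upright inside the ring and nest all the other beakers that are there into it in order of size, each upright and fully down in the next larger one, without disturbing the coral tray, the pliers or the plastic cup.

Things in the scene. Friction and masses are not known exactly. Their poses are not given: they have to be found in the camera images.
- cup_stand: Fixed cup stand: a round wooden block (dia 176, 22 high) carrying a round silver plate (dia 132, 4 thick, top face 26 above the bench), held by three brass dogs at its edge (60, 180, 300 degrees from +x, 62 and more from the centre, 7 above the plate). Origin: centre of the block's underside. +x points to the thumb lug (a flat tab 30 wide reaching 112 from the centre), z up.
- ring_centre (a point): Centre of the seat ring on the plate's top face, axes as cup_stand. The silver ring (inner dia 76, outer dia 84, 7 high) is soldered to the plate; the dull solder seam runs round its outer foot. Its brass butt joint lies towards the lug (+x). The brush line is a circle of radius 45 about this point.
- pen_block: Fixed dark wooden block 75 x 75 x 62 high with one round hole (dia 24, 57 deep) in the middle of its top. Origin: centre of its underside, z up.
- block_top (a point): Centre of the hole's mouth, on the block's top face, axes as pen_block.
- brush_pen: Scratch-brush pen, 127 long, 70 g, brush down in the block. Origin: centre of the underside of its steel collar (dia 36, 5 thick), which rests on the block; z up the barrel. Square black barrel 16 x 16 (flats face x and y) from z = 5 to 80 (grip about z = 38), a 3 high button on top. Steel nose below: dia 20 tapering to 10 at z = -30; then bristles, dia 6, tip at z = -44 when free.
- pen_tip (a point): Centre of the tip face of the bristles; 44 below the pen's origin when free. The bristles are springy: they give way along the pen by up to 9, at about 0.45 N plus 0.15 N per mm, so pressing them in 3 to 5 keeps a light, sure contact.
- seam0 (a point): Point on the brush line (plate top face, 45 from the ring's centre, 3 outside the ring), beside the butt joint, towards the lug. Start and finish here.
- seam1 (a point): Point on the brush line (plate top face, 45 from the ring's centre, 3 outside the ring), 45 degrees anticlockwise, seen from above, from the butt joint.
- seam2 (a point): Point on the brush line (plate top face, 45 from the ring's centre, 3 outside the ring), 90 degrees anticlockwise, seen from above, from the butt joint.
- seam3 (a point): Point on the brush line (plate top face, 45 from the ring's centre, 3 outside the ring), 135 degrees anticlockwise, seen from above, from the butt joint.
- seam4 (a point): Point on the brush line (plate top face, 45 from the ring's centre, 3 outside the ring), 180 degrees anticlockwise, seen from above, from the butt joint.
- seam5 (a point): Point on the brush line (plate top face, 45 from the ring's centre, 3 outside the ring), 225 degrees anticlockwise, seen from above, from the butt joint.
- seam6 (a point): Point on the brush line (plate top face, 45 from the ring's centre, 3 outside the ring), 270 degrees anticlockwise, seen from above, from the butt joint.
- seam7 (a point): Point on the brush line (plate top face, 45 from the ring's centre, 3 outside the ring), 315 degrees anticlockwise, seen from above, from the butt joint.
- beaker_a: Plain silver beaker, outer dia 69, inner dia 64, 75 high, straight wall 2.5 thick, with a deep weighted foot: its inner floor is 18 above its underside. Origin: centre of its underside, z up. The largest; always there.
- beaker_b: Plain silver beaker, outer dia 58, inner dia 53, 75 high, straight wall 2.5 thick, with a deep weighted foot: its inner floor is 18 above its underside. Origin: centre of its underside, z up. May be absent.
- beaker_c: Plain silver beaker, outer dia 47, inner dia 42, 75 high, straight wall 2.5 thick, with a deep weighted foot: its inner floor is 18 above its underside. Origin: centre of its underside, z up. May be absent.
- beaker_d: Plain silver beaker, outer dia 36, inner dia 31, 75 high, straight wall 2.5 thick, with a deep weighted foot: its inner floor is 18 above its underside. Origin: centre of its underside, z up. May be absent.
- beaker_e: Plain silver beaker, outer dia 25, inner dia 20, 75 high, straight wall 2.5 thick, with a deep weighted foot: its inner floor is 18 above its underside. Origin: centre of its underside, z up. May be absent.
- coral_tray: Bystander: small red open tray of coral beads, 85 x 75 x 22, loose. Origin: centre of its underside.
- flush_pliers: Bystander: pliers with green handles, about 170 long, lying loose. Origin: near the middle, on the bench.
- plastic_cup: Bystander: light white plastic cup, dia 72 at the rim, 85 high, standing loose. Origin: centre of its underside.
Mind the look-alikes: they are no part of the job. Leave any pink look-alike of the beaker_e alone.

How it is judged (in metres and radians):
On the way, in this order (a step that is already met when the one before it is completed fails the run):
1. bristles in contact and moving slowly at the butt joint by the lug, within 7 mm of the seam line (distance between pen_tip and seam0 below 0.007 m and contact force between brush_pen and cup_stand above 0.15 N and linear speed of brush_pen below 0.05 m/s), for 0.2 s.
2. bristles in contact and moving slowly 45 degrees round from it, within 7 mm of the seam line (distance between pen_tip and seam1 below 0.007 m and contact force between brush_pen and cup_stand above 0.15 N and linear speed of brush_pen below 0.05 m/s), for 0.2 s.
3. bristles in contact and moving slowly 90 degrees round from it, within 7 mm of the seam line (distance between pen_tip and seam2 below 0.007 m and contact force between brush_pen and cup_stand above 0.15 N and linear speed of brush_pen below 0.05 m/s), for 0.2 s.
4. bristles in contact and moving slowly 135 degrees round from it, within 7 mm of the seam line (distance between pen_tip and seam3 below 0.007 m and contact force between brush_pen and cup_stand above 0.15 N and linear speed of brush_pen below 0.05 m/s), for 0.2 s.
5. bristles in contact and moving slowly 180 degrees round from it, within 7 mm of the seam line (distance between pen_tip and seam4 below 0.007 m and contact force between brush_pen and cup_stand above 0.15 N and linear speed of brush_pen below 0.05 m/s), for 0.2 s.
6. bristles in contact and moving slowly 225 degrees round from it, within 7 mm of the seam line (distance between pen_tip and seam5 below 0.007 m and contact force between brush_pen and cup_stand above 0.15 N and linear speed of brush_pen below 0.05 m/s), for 0.2 s.
7. bristles in contact and moving slowly 270 degrees round from it, within 7 mm of the seam line (distance between pen_tip and seam6 below 0.007 m and contact force between brush_pen and cup_stand above 0.15 N and linear speed of brush_pen below 0.05 m/s), for 0.2 s.
8. bristles in contact and moving slowly 315 degrees round from it, within 7 mm of the seam line (distance between pen_tip and seam7 below 0.007 m and contact force between brush_pen and cup_stand above 0.15 N and linear speed of brush_pen below 0.05 m/s), for 0.2 s.
9. bristles in contact and moving slowly back at the butt joint, within 7 mm of the seam line (all of step 1), for 0.2 s.
10. after the seam is done, the largest beaker stands upright inside the ring (horizontal distance between beaker_a and ring_centre below 0.007 m and z of beaker_a in the frame of ring_centre below 0.004 m and angle between beaker_a's own z axis and vertical below 0.08 rad), for 0.2 s.
At the end, for the whole second after the job is handed in: Largest beaker upright in the ring (within 7 mm of its centre, 4 mm of the plate); every other beaker present upright (0.1 rad), at rest, coaxial and fully down (5 mm) in the next larger one; pen upright in its block, collar down within 4 mm, axis within 7 mm of the hole (all of step 10 and contact force between beaker_a and cup_stand above 0.1 N and linear speed of each of beaker_a, beaker_b, beaker_c, beaker_d, beaker_e below 0.02 m/s and angle between each of beaker_b, beaker_c, beaker_d, beaker_e, brush_pen's own z axis and vertical below 0.1 rad and horizontal distance between beaker_b and beaker_a below 0.008 m and z of beaker_b in the frame of beaker_a between 0.012 and 0.023 m and horizontal distance between beaker_c and beaker_a below 0.012 m and z of beaker_c in the frame of beaker_a between 0.012 and 0.041 m and horizontal distance between beaker_c and beaker_b below 0.008 m and z of beaker_c in the frame of beaker_b between 0.012 and 0.023 m and horizontal distance between beaker_d and beaker_a below 0.016 m and z of beaker_d in the frame of beaker_a between 0.012 and 0.059 m and horizontal distance between beaker_d and beaker_b below 0.012 m and z of beaker_d in the frame of beaker_b between 0.012 and 0.041 m and horizontal distance between beaker_d and beaker_c below 0.008 m and z of beaker_d in the frame of beaker_c between 0.012 and 0.023 m and horizontal distance between beaker_e and beaker_a below 0.02 m and z of beaker_e in the frame of beaker_a between 0.012 and 0.077 m and horizontal distance between beaker_e and beaker_b below 0.016 m and z of beaker_e in the frame of beaker_b between 0.012 and 0.059 m and horizontal distance between beaker_e and beaker_c below 0.012 m and z of beaker_e in the frame of beaker_c between 0.012 and 0.041 m and horizontal distance between beaker_e and beaker_d below 0.008 m and z of beaker_e in the frame of beaker_d between 0.012 and 0.023 m and horizontal distance between brush_pen and block_top below 0.007 m and z of brush_pen in the frame of block_top between -0.004 and 0.004 m); the robot touches nothing.
It fails at once if a bystander (coral tray, pliers, plastic cup) is pushed more than 2 cm (distance of any of coral_tray, flush_pliers, plastic_cup from where it was at the start of the episode above 0.02 m).
It fails at once if the pen is dragged over the stand faster than 10 cm/s (contact force between brush_pen and cup_stand above 0.3 N and linear speed of brush_pen above 0.1 m/s).
It fails at once if the polished plate is brushed more than 1 cm outside the seam line (contact force between brush_pen and cup_stand above 0.3 N and horizontal distance between pen_tip and ring_centre above 0.055 m).
It fails at once if the pen is pressed on the stand with more than 20 N (contact force between brush_pen and cup_stand above 20 N).
Of beaker_b, beaker_c, beaker_d, beaker_e only 2 to 4 are there at a start; the rules pass over those that are not, and their reading is None.
At some moment in a run one of beaker_a, beaker_b, beaker_c may be knocked a few centimetres aside while the robot is not near it.
It also fails if it takes over 210 s, if anything falls off the work surface, if the arm or the gripper's body presses on something with over 40 N, if the wrist force passes 120 N, or if a joint passes its speed limit or range.

ROBOT

A 6-joint arm with a two-finger parallel gripper is mounted at the origin on the work surface. World frame = base frame: x ahead of the robot, y to its left, z up, the work surface at z = 0. Lengths are in m, angles in degrees, forces in N, time in s.
With the tool pointing down it reaches from about 0.25 to 0.725 m from the base axis. Payload 9.7 kg.
Tool frame: the origin (TCP) lies on the centre line of the jaws, within the pads' length; the fingertips stand tip_extent ahead of it and the grasp point (between the pads) lies 3 mm ahead of it (tip_extent is the distance from the TCP to the fingertips, in m); z points along the fingers, y is the line along which they close (so a half turn about z gives the same grasp; the last joint's range is limited). The gripper opens to 85 mm and grips with 20 to 120 N. Pads are 22 mm wide; open, the fingers measure 114 mm over their backs; the gripper's body (76 mm by 85 mm) begins 54 mm behind the grasp point. The pads swing forward as they close: fully open they stand 13 mm farther back than shut.
Start: joints at [-66.463, 4.979, 10.078, 95.1, 0, 90], TCP at [0.22, -0.504, 0.253] pointing down, gripper open.
Joint ranges: [-179.16, 179.16], [-48.56, 103.87], [-65.8, 70.77], [-126.05, 130.52], [-82.76, 87.17], [-180, 180]. Speed limits (degrees/s): [127.2, 127.2, 147.25, 180, 180, 180].

INTERFACE

Orientations are given as [roll, pitch, yaw] about the fixed x, y, z axes, in that order (R = Rz(yaw) Ry(pitch) Rx(roll)).
In Python, from workcell import * gives the robot as it stands.
- The arm moves only by the tool servo_tool, never from a script. Its argument "rows" is a list of rows, each an object with "offset": the shift along the tool's x, y, z as a fraction of full scale, a list of three; "yaw": the turn about the tool's z as a fraction of full scale; "claw": the closure, from 0 (fully open) to 1 (shut). A call has 1 to 12 rows; each row is the pose to reach, as a shift and turn from the pose commanded when the call began, along the tool's axes at that moment, turning the shorter way round; what a row does not reach only later rows make up. Full scale, the value 1, is 0.1 m for a shift and pi rad for a turn. A row lasts 1/8 s, in which the tool goes at most 62.5 mm and 10.7 degrees, less where a joint would pass 70% of its speed; a pose out of reach is approached as far as the arm can. A call with a number of a shift or a turn outside -1 to 1 is refused whole. A call with a gripper value outside its range is refused whole. The fingers move at their own pace and stop on an object; "squeeze" is the grip in N (left out, the last holds). Time passes only in rows, so rows that repeat a pose let the fingers close. It gives the time, the measured TCP pose, the force, the opening and the grip force at its end, in the units of the state.
- get_obs(): the state, without advancing time (a new reading comes with each control period).
- camera(name): name is "scene" or "top" or "wrist"; returns (picture, depth): 480x640x3 uint8, red, green, blue; 480x640 float32, m along the optical axis (not along the pixel's ray), 0 where there is no reading.
- camera_info(name): a dict with "fx", "fy", "cx", "cy" (pixels), "cam_to_world" (4x4, takes a point from camera to world coordinates); the wrist camera has in their place "hand_eye" (4x4, takes a point from camera to tool coordinates, whose origin is the TCP and whose axes are the flange's). Camera axes: x right, y up, looking along -z (the intrinsics and any distortion apply to the point x, -y, -z); pixel columns grow to the right and rows downward; lengths in m; the calibration is good to about 2 mm. A picture is of the moment at which its call begins: read the wrist's pose just before it. camera_info takes no time and is no camera call.
- job_done(): hands the job in; it is judged then, once.
The state is a dict: "time": time; "q": joint angles; "qd": joint speeds; "joint_efforts": joint torques, N m; "ee_pos": TCP position; "tcp_rot": TCP orientation; "wrist_force": force on the tool from outside, world axes, zero at the start; "torque": the same for the moment, N m; "opening": finger opening in m; "grasp_force": force on a finger pad.
Only numpy, scipy, OpenCV 4.12 (cv2) and the standard library are available. Lean on these libraries where they do the work, as an engineer would, in place of code of your own. Each camera call takes 0.05 s, during which the arm holds its last target. There are 200 camera calls.

## Working session

There is one attempt and no reset: what is moved stays moved. The work goes in short steps, Python scripts to look and compute and a tool call to move; the robot and the scene stay as the last step left them, time stands still between calls to the robot, and variables do not carry over. Pictures are saved under pics/ and viewed, at most 14 in all, crops included, and the job is handed in when it is done.

Besides the shell and the picture viewer there is one more tool, called as name([rows], argument=value, ...), one row to a line, values as JSON. servo_tool: Moves the arm, as the interface text tells. Its arguments: {"type":"object","properties":{"rows":{"type":"array"},"squeeze":{"type":"number"}},"required":["rows"]}

```bash
mkdir -p pics; ls; python3 - <<'E'
from workcell import *
import cv2,numpy as np
o=get_obs();print(o)
for n in("scene","top"):
    im,d=camera(n);cv2.imwrite(f"pics/{n}0.png",im[:,:,::-1]);np.save(f"pics/{n}0.npy",d)
    print(camera_info(n))
print(camera_info("wrist"))
E
```

```text
pics
{'time': 0.0, 'q': array([-6.64633717e+01,  5.01000042e+00,  1.00326896e+01,  9.50983761e+01,
       -6.16639004e-04,  8.99995507e+01]), 'qd': array([ 0.03753911,  0.0676437 , -0.0386711 , -0.00427283,  0.11390592,
       -0.05381699]), 'joint_efforts': array([-1.51872533e-03, -5.20391607e+01,  4.64795423e+01,  1.65160076e-02,
       -1.60115428e-04, -3.38986251e-05]), 'ee_pos': array([ 0.2195505 , -0.50405724,  0.25257779]), 'tcp_rot': array([-1.79924313e+02,  6.16044911e-04,  2.35370785e+01]), 'wrist_force': array([ 0.0624227 , -0.42759566, -0.30004601]), 'torque': array([-0.01061033, -0.02526067,  0.06612928]), 'grasp_force': 0.0, 'opening': 0.0852821692955053}
{'fx': 436.01268959207283, 'fy': 436.01268959207283, 'cx': 321.95790027863575, 'cy': 233.90353262368026, 'cam_to_world': array([[-0.8369341 , -0.4769139 ,  0.26850409,  0.85389147],
       [ 0.54713428, -0.7168635 ,  0.43214675,  0.42063853],
       [-0.01361601,  0.50858614,  0.86090345,  0.9355444 ],
       [ 0.        ,  0.        ,  0.        ,  1.        ]])}
{'fx': 582.4011022626204, 'fy': 582.4011022626204, 'cx': 320.13487181100584, 'cy': 232.8292273681853, 'cam_to_world': array([[ 0.02021648,  0.9882688 , -0.15138053,  0.38118964],
       [-0.99970119,  0.02206258,  0.01052526, -0.00766619],
       [ 0.01374163,  0.15112251,  0.98841952,  1.37113988],
       [ 0.        ,  0.        ,  0.        ,  1.        ]])}
{'fx': 356.9701972431795, 'fy': 356.9701972431795, 'cx': 320.7507256145212, 'cy': 237.42746436831223, 'hand_eye': array([[ 2.86426039e-04,  9.60793986e-01,  2.77263114e-01,
         7.05262192e-02],
       [ 9.99999872e-01, -1.59363814e-04, -4.80807583e-04,
        -1.14213121e-03],
       [-4.17771327e-04,  2.77263216e-01, -9.60793908e-01,
        -1.20875734e-01],
       [ 0.00000000e+00,  0.00000000e+00,  0.00000000e+00,
         1.00000000e+00]])}
```

View pics/top0.png

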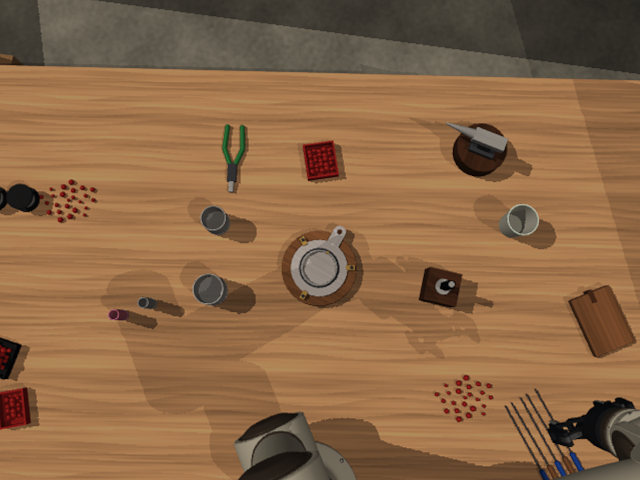

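View pics/scene0.png

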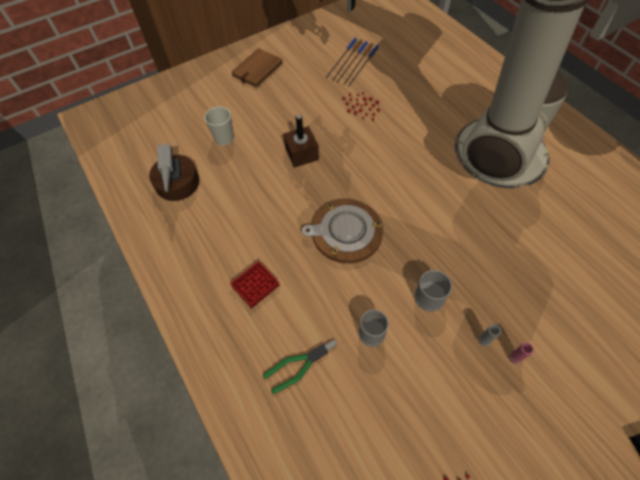

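The top view shows the stand at (320,267) with its lug towards (341,232), and the pen block at (441,288). There are three beakers: the largest at (209,290), a medium one at (214,220) and a small one at (147,302). The pink look-alike is at (118,314), the pliers at (234,160), the tray at (320,160) and the cup at (520,221). Next I measure positions from depth.

```bash
cat > h.py <<'E'
from workcell import *
import cv2,numpy as np
from scipy.spatial.transform import Rotation as R
def tcpT(o=None):
    o=o or get_obs();T=np.eye(4);T[:3,:3]=R.from_euler('xyz',o['tcp_rot'],degrees=True).as_matrix();T[:3,3]=o['ee_pos'];return T
def cloud(n,d,T=None):
    c=camera_info(n);M=T@c['hand_eye'] if n=='wrist' else c['cam_to_world']
    v,u=np.mgrid[:480,:640];p=np.stack([(u-c['cx'])/c['fx']*d,-(v-c['cy'])/c['fy']*d,-d],-1)
    return p@M[:3,:3].T+M[:3,3]
def proj(n,p,T=None):
    c=camera_info(n);M=T@c['hand_eye'] if n=='wrist' else c['cam_to_world']
    q=(np.atleast_2d(p)-M[:3,3])@M[:3,:3]
    return np.c_[c['cx']+c['fx']*q[:,0]/-q[:,2],c['cy']-c['fy']*q[:,1]/-q[:,2]]
def ray(n,u,v,z,T=None):
    c=camera_info(n);M=T@c['hand_eye'] if n=='wrist' else c['cam_to_world']
    r=M[:3,:3]@np.array([(u-c['cx'])/c['fx'],-(v-c['cy'])/c['fy'],-1]);s=(z-M[2,3])/r[2];return M[:3,3]+s*r
def circ(P):
    A=np.c_[2*P,np.ones(len(P))];s=np.linalg.lstsq(A,(P**2).sum(1),rcond=None)[0];return s[0],s[1],np.sqrt(s[2]+s[0]**2+s[1]**2)
E
python3 - <<'E'
from h import *
d=np.load('pics/top0.npy');X=cloud('top',d)
for nm,(u,v),w in [('A',(209,290),22),('M',(214,220),20),('S',(147,302),12),('pink',(118,314),12),('stand',(320,267),45),('block',(441,288),25),('cup',(520,221),24),('tray',(320,160),24),('pliers',(234,160),40),('anvil',(482,148),35)]:
    P=X[v-w:v+w,u-w:u+w].reshape(-1,3);z=P[:,2];zm=np.percentile(z[z>.012],97) 
    Q=P[(z>zm-.006)&(z<zm+.01)] if nm!='stand' else P[z>.015]
    (c,r)=cv2.minEnclosingCircle(Q[:,:2].astype(np.float32))
    print(nm,zm.round(3),Q[:,:2].min(0).round(3),Q[:,:2].max(0).round(3),np.round(c,3),round(2*r,3),len(Q))
print(ray('top',341,232,.026),ray('top',320,267,.033))
im=cv2.imread('pics/top0.png');cv2.imwrite('pics/c0.png',cv2.resize(im[190:340,100:290],None,fx=4,fy=4,interpolation=cv2.INTER_CUBIC))
E
```

```text
A 0.076 [0.418 0.191] [0.484 0.259] [0.45  0.225] 0.069 109
M 0.076 [0.581 0.192] [0.639 0.249] [0.61  0.221] 0.059 87Traceback (most recent call last):
  File "<stdin>", line 7, in <module>
    return umr_minimum(a, axis, None, out, keepdims, initial, where)
ValueError: zero-size array to reduction operation minimum which has no identity
```

```bash
python3 - <<'E'
from h import *
d=np.load('pics/top0.npy');X=cloud('top',d)
for nm,(u,v),w in [('S',(147,302),12),('pink',(118,314),12),('stand',(320,267),45),('block',(441,288),25),('cup',(520,221),24),('tray',(320,160),24),('pliers',(234,160),40),('anvil',(482,148),40)]:
    P=X[v-w:v+w,u-w:u+w].reshape(-1,3);z=P[:,2];zm=z[z<.2].max() 
    Q=P[(z>zm-.008)] if nm!='stand' else P[z>.015]
    if nm in('S','pink'): Q=P[z>.02]
    if nm in ('pliers','anvil'): Q=P[z>.006]
    if nm=='block': Q=P[(z>.055)&(z<.066)]
    (c,r)=cv2.minEnclosingCircle(Q[:,:2].astype(np.float32))
    print(nm,zm.round(3),Q[:,:2].min(0).round(3),Q[:,:2].max(0).round(3),np.round(c,3),round(2*r,3),len(Q))
print(ray('top',341,232,.026),ray('top',320,267,.033))
E
```

```text
S 0.079 [ 0.381 -0.008] [0.43  0.378] [0.401 0.185] 0.388 164
pink 0.076 [ 0.378 -0.008] [0.401 0.441] [0.385 0.217] 0.449 184
stand 0.038 [ 0.381 -0.108] [0.608 0.065] [ 0.494 -0.038] 0.235 4512
block 0.15 [ 0.423 -0.345] [ 0.512 -0.256] [ 0.467 -0.3  ] 0.105 907
cup 0.089 [ 0.381 -0.513] [ 0.655 -0.008] [ 0.508 -0.26 ] 0.564 127
tray 0.028 [ 0.381 -0.062] [0.814 0.023] [ 0.598 -0.028] 0.435 122
pliers 0.021 [ 0.381 -0.008] [0.858 0.284] [0.617 0.099] 0.518 574
anvil 0.119 [ 0.381 -0.492] [ 0.858 -0.008] [ 0.6   -0.236] 0.633 2340
[ 0.59025361 -0.07073349  0.026     ] [ 0.50650075 -0.02321499  0.033     ]
```

```bash
python3 - <<'E'
from h import *
im=cv2.imread('pics/top0.png');a=cv2.resize(im[190:340,100:250],None,fx=4,fy=4,interpolation=cv2.INTER_CUBIC)
cv2.imwrite('pics/c0.png',a[:, :])
E
```

```text
(no output)
```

View pics/c0.png

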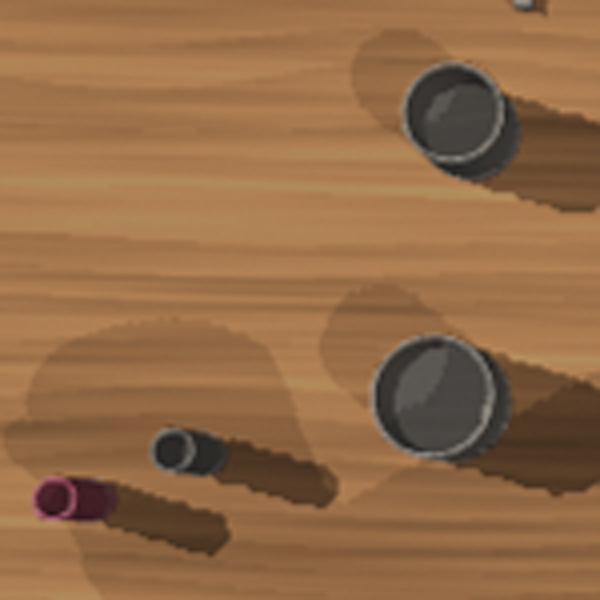

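The crop shows rims about 31, 25 and 11 px across. That makes them A (69 mm), B (58 mm) and E (25 mm), with the pink one beside E. I'll move over the pen block and look with the wrist camera.

servo_tool([
  {"offset":[0.5,-0.15,0],"yaw":0,"claw":0},
  {"offset":[1,-0.3,0],"yaw":0,"claw":0},
  {"offset":[1,-0.3,0],"yaw":0,"claw":0},
])

```text
time: 0.48
ee_pos: [0.3013, -0.4349, 0.2531]
tcp_rot: [-180.0, -0.0, 23.8]
wrist_force: [0.3, -0.0, 0.0]
opening: 0.0852
grasp_force: 0.0
```

servo_tool([
  {"offset":[0.5,-0.15,0],"yaw":0,"claw":0},
  {"offset":[1,-0.3,0],"yaw":0,"claw":0},
  {"offset":[1,-0.3,0],"yaw":0,"claw":0},
])

```text
time: 0.85
ee_pos: [0.3806, -0.3679, 0.2529]
tcp_rot: [-180.0, 0.0, 23.7]
wrist_force: [-0.9, -0.6, -0.3]
opening: 0.0857
grasp_force: 0.0
```

servo_tool([
  {"offset":[0.5,-0.15,0],"yaw":0,"claw":0},
  {"offset":[1,-0.3,0],"yaw":0,"claw":0},
  {"offset":[1,-0.3,0],"yaw":0,"claw":0},
  {"offset":[1,-0.3,0],"yaw":0,"claw":0},
])

```text
time: 1.35
ee_pos: [0.4581, -0.3027, 0.253]
tcp_rot: [-180.0, 0.0, 23.5]
wrist_force: [0.3, -0.7, 0.2]
opening: 0.0852
grasp_force: 0.0
```

```bash
python3 - <<'E'
from h import *
o=get_obs();T=tcpT(o);im,d=camera('wrist');cv2.imwrite("pics/w1.png",im[:,:,::-1]);np.savez('pics/w1.npz',d=d,T=T)
print(o['time'],o['ee_pos'],o['tcp_rot'])
X=cloud('wrist',d,T);P=X.reshape(-1,3)
m=(d.ravel()>0)&(abs(P[:,0]-.467)<.07)&(abs(P[:,1]+.3)<.07)
for lo,hi,n in((.055,.0645,'top'),(.0655,.069,'collar'),(.135,.16,'barrel')):
    Q=P[m&(P[:,2]>lo)&(P[:,2]<hi)];print(n,len(Q),cv2.minAreaRect((Q[:,:2]*1000).astype(np.float32)),Q.mean(0),Q[:,2].max())
E
```

```text
1.35 [ 0.45808481 -0.30274086  0.25300688] [-1.79982472e+02  4.33624691e-02  2.35184623e+01]
top 5449 ((468.0158996582031, -298.73370361328125), (75.17684936523438, 75.31871795654297), 78.07299041748047) [ 0.47119482 -0.29737443  0.06227755] 0.0644954860743025
collar 640 ((470.96478271484375, -297.16619873046875), (29.378015518188477, 34.92766571044922), 25.46856689453125) [ 0.47342934 -0.29603563  0.06729553] 0.06895861793510932
barrel 580 ((468.2914123535156, -298.7123718261719), (16.264062881469727, 16.137123107910156), 76.03782653808594) [ 0.46944358 -0.29808719  0.14309094] 0.14748441309455596
```

View pics/w1.png

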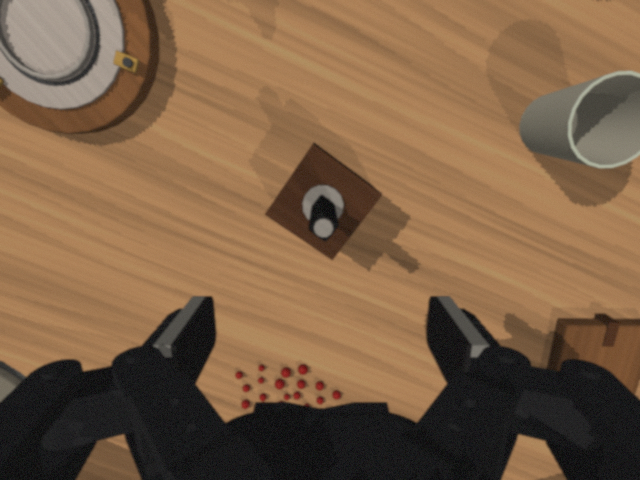

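The pen is found at (0.468,-0.2987), with its flats at about -13°. In the image it stands at (322,215), and the stand is at the top left. Now a look at the stand.

servo_tool([
  {"offset":[0.26,-0.4,0],"yaw":0,"claw":0},
  {"offset":[0.52,-0.79,0],"yaw":0,"claw":0},
  {"offset":[0.52,-0.79,0],"yaw":0,"claw":0},
])

```text
time: 1.78
ee_pos: [0.4744, -0.2078, 0.2538]
tcp_rot: [180.0, -0.0, 23.6]
wrist_force: [1.0, 0.0, 0.4]
opening: 0.0855
grasp_force: 0.0
```

servo_tool([
  {"offset":[0.26,-0.4,0],"yaw":0,"claw":0},
  {"offset":[0.52,-0.79,0],"yaw":0,"claw":0},
  {"offset":[0.52,-0.79,0],"yaw":0,"claw":0},
])

```text
time: 2.15
ee_pos: [0.491, -0.115, 0.2535]
tcp_rot: [180.0, -0.0, 23.6]
wrist_force: [0.1, 0.2, -0.2]
opening: 0.0854
grasp_force: 0.0
```

servo_tool([
  {"offset":[0.13,-0.4,0],"yaw":0.05,"claw":0},
  {"offset":[0.26,-0.79,0],"yaw":0.1,"claw":0},
  {"offset":[0.3,-0.79,0],"yaw":0.15,"claw":0},
  {"offset":[0.3,-0.79,0],"yaw":0.203,"claw":0},
  {"offset":[0.3,-0.79,0],"yaw":0.203,"claw":0},
])

```text
time: 2.78
ee_pos: [0.4791, -0.0775, 0.2533]
tcp_rot: [-178.2, 0.0, -10.0]
wrist_force: [0.1, -0.3, -0.3]
opening: 0.0851
grasp_force: 0.0
```

```bash
python3 - <<'E'
from h import *
o=get_obs();T=tcpT(o);im,d=camera('wrist');cv2.imwrite("pics/w2.png",im[:,:,::-1]);np.savez('pics/w2.npz',d=d,T=T)
print(o['time'],o['ee_pos'],o['tcp_rot'])
X=cloud('wrist',d,T);P=X.reshape(-1,3)
m=(d.ravel()>0)&(np.hypot(P[:,0]-.5065,P[:,1]+.0232)<.052)
for lo,hi in((.0305,.036),(.031,.035)):
    Q=P[m&(P[:,2]>lo)&(P[:,2]<hi)];c=circ(Q[:,:2]);r=np.hypot(Q[:,0]-c[0],Q[:,1]-c[1]);print(len(Q),c,r.min(),r.max(),cv2.minEnclosingCircle((Q[:,:2]*1000).astype(np.float32)),np.median(Q[:,2]))
Q=P[(d.ravel()>0)&(np.hypot(P[:,0]-.5065,P[:,1]+.0232)<.13)&(P[:,2]>.017)&(P[:,2]<.04)]
r=np.hypot(Q[:,0]-c[0],Q[:,1]-c[1]);L=Q[r>.093];print('lug',len(L),L.mean(0),np.degrees(np.arctan2(*(L.mean(0)[:2]-c[:2])[::-1])),r.max())
B=Q[(r>.075)&(r<.087)];print('wood',circ(Q[(r>.086)&(r<.091)][:,:2]),np.median(B[:,2]))
Pl=Q[(r>.047)&(r<.058)];print('plate',np.median(Pl[:,2]))
for k in range(8):
    a=np.radians(-30+45*k);print(k,proj('wrist',[c[0]+.045*np.cos(a),c[1]+.045*np.sin(a),.026],T).round())
E
```

```text
2.775 [ 0.47910148 -0.07746576  0.25328179] [-1.78206229e+02  4.63543955e-02 -1.00013500e+01]
1141 (np.float64(0.5085998131183174), np.float64(-0.019528281983573842), np.float64(0.039669572031817556)) 0.03676938382542797 0.042760586726884785 ((509.08306884765625, -19.151500701904297), 42.52324676513672) 0.0330238193047282
1109 (np.float64(0.5085735710479544), np.float64(-0.01949643831503825), np.float64(0.03969633043089716)) 0.03680846647552364 0.042798950092232856 ((509.08306884765625, -19.151500701904297), 42.52324676513672) 0.03304133921801222
lug 611 [ 0.5970808  -0.0676534   0.02629116] -28.550700489485724 0.11122750538373914
wood (np.float64(0.5091521482694923), np.float64(-0.019821711519470653), np.float64(0.08691220093924303)) 0.02229045588312928
plate 0.02626131397362083
0 [[280. 144.]]
1 [[244. 145.]]
2 [[222. 172.]]
3 [[226. 207.]]
4 [[252. 230.]]
5 [[286. 229.]]
6 [[309. 204.]]
7 [[307. 169.]]
```

View pics/w2.png

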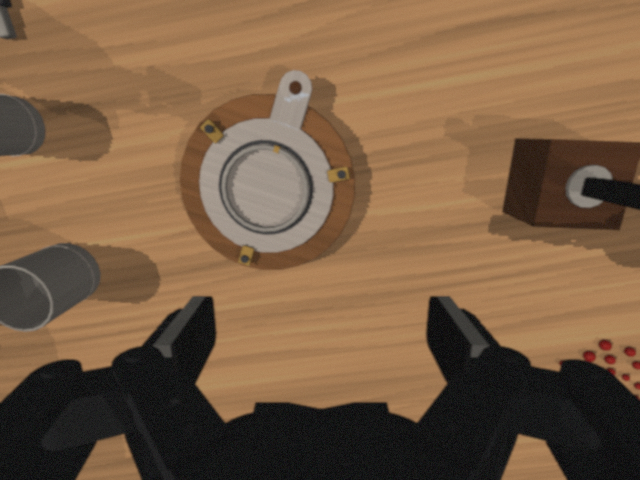

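The wrist view shows the ring centred at about (266,187), its butt joint at (277,149) and the lug at (295,88). The last move fell short, so I check the joints.

servo_tool([
  {"offset":[0,0,0],"yaw":0,"claw":0},
  {"offset":[0,0,0],"yaw":0,"claw":0},
])

```text
time: 3.08
ee_pos: [0.4797, -0.0737, 0.2533]
tcp_rot: [-178.2, 0.1, -9.6]
wrist_force: [-0.4, 0.3, -0.6]
opening: 0.0856
grasp_force: 0.0
```

```bash
cat >> h.py <<'E'
def stand():
    o=get_obs();T=tcpT(o);im,d=camera('wrist');P=cloud('wrist',d,T).reshape(-1,3);m=(d.ravel()>0)&(np.hypot(P[:,0]-.5085,P[:,1]+.0195)<.13)
    Q=P[m];r=np.hypot(Q[:,0]-.5085,Q[:,1]+.0195);A=Q[(r<.052)&(Q[:,2]>.0305)&(Q[:,2]<.036)]
    c=circ(A[:,:2]);e=cv2.minEnclosingCircle((A[:,:2]*1000).astype(np.float32))
    r=np.hypot(Q[:,0]-c[0],Q[:,1]-c[1]);L=Q[(r>.095)&(Q[:,2]>.017)]
    W=Q[(Q[:,2]>.017)&(r<.093)];print('ring',np.round(c,4),e,'wood',cv2.minEnclosingCircle((W[:,:2]*1000).astype(np.float32)),'lug',len(L),np.degrees(np.arctan2(*(L.mean(0)[:2]-c[:2])[::-1])))
    return im,d,T
E
python3 - <<'E'
from h import *
o=get_obs();print(o['time'],o['q'].round(1),o['ee_pos'],o['tcp_rot']);stand()
E
```

```text
3.075 [ -9.7  -3.8   1.2  95.1   1.8 179.9] [ 0.47967522 -0.07365627  0.25327224] [-1.78177814e+02  5.30645465e-02 -9.63946815e+00]
ring [ 0.5086 -0.0195  0.0397] ((509.0140380859375, -19.29546546936035), 42.424808502197266) wood ((509.6705017089844, -21.773269653320312), 91.09795379638672) lug 19164 -105.35750904766884
```

Joint 6 is at its limit, since q6 = q1+180−yaw. I'll grasp at yaw ≈ 77 instead and head back to the pen.

servo_tool([
  {"offset":[0.1,0.5,0],"yaw":-0.05,"claw":0},
  {"offset":[0.15,0.99,0],"yaw":-0.1,"claw":0},
  {"offset":[0.15,0.99,0],"yaw":-0.15,"claw":0},
  {"offset":[0.15,0.99,0],"yaw":-0.2,"claw":0},
  {"offset":[0.15,0.99,0],"yaw":-0.25,"claw":0},
  {"offset":[0.15,0.99,0],"yaw":-0.3,"claw":0},
  {"offset":[0.15,0.99,0],"yaw":-0.35,"claw":0},
  {"offset":[0.15,0.99,0],"yaw":-0.4,"claw":0},
  {"offset":[0.15,0.99,0],"yaw":-0.45,"claw":0},
  {"offset":[0.15,0.99,0],"yaw":-0.5,"claw":0},
  {"offset":[0.15,0.99,0],"yaw":-0.5,"claw":0},
  {"offset":[0.15,0.99,0],"yaw":-0.5,"claw":0},
])

```text
time: 4.62
ee_pos: [0.4779, -0.1736, 0.2501]
tcp_rot: [-179.9, -1.8, 80.2]
wrist_force: [0.3, 0.4, 0.7]
opening: 0.0855
grasp_force: 0.0
```

```bash
cat >> h.py <<'E'
def to(x,y,z,yaw,ref=None):
    "offsets (fractions) and tool yaw from the measured pose, or from ref=(x,y,z,yaw)"
    o=get_obs();p=np.r_[o['ee_pos'],o['tcp_rot'][2]] if ref is None else np.array(ref,float)
    a=np.radians(p[3]);d=np.array([x,y,z])-p[:3];c,s=np.cos(a),np.sin(a)
    print('off',np.round([10*(d[0]*c+d[1]*s),10*(d[0]*s-d[1]*c),-10*d[2]],3),'yaw',round(-((yaw-p[3]+180)%360-180)/180,4),'at',p.round(4),o['tcp_rot'].round(2),'t',o['time'])
E
python3 -c "
from h import *
to(.468,-.2987,.253,77);print(get_obs()['q'].round(1))"
```

```text
off [-1.25   0.116 -0.029] yaw 0.0176 at [ 0.4779 -0.1736  0.2501 80.1656] [-179.94   -1.83   80.17] t 4.625
[-20.9  -0.4   4.1  95.    1.8  78.9]
```

The limit left a 1.8° tilt in the commanded pose. The opposite wrist limit should undo it, so I rotate the other way round. Yaw ~258 is fine for all the work.

servo_tool([
  {"offset":[0,0,0],"yaw":-0.055,"claw":0},
  {"offset":[0,0,0],"yaw":-0.11,"claw":0},
  {"offset":[0,0,0],"yaw":-0.165,"claw":0},
  {"offset":[0,0,0],"yaw":-0.22,"claw":0},
  {"offset":[0,0,0],"yaw":-0.275,"claw":0},
  {"offset":[0,0,0],"yaw":-0.33,"claw":0},
  {"offset":[0,0,0],"yaw":-0.385,"claw":0},
  {"offset":[0,0,0],"yaw":-0.44,"claw":0},
  {"offset":[0,0,0],"yaw":-0.495,"claw":0},
  {"offset":[0,0,0],"yaw":-0.55,"claw":0},
  {"offset":[0,0,0],"yaw":-0.605,"claw":0},
  {"offset":[0,0,0],"yaw":-0.66,"claw":0},
])

```text
time: 6.12
ee_pos: [0.4778, -0.1737, 0.2501]
tcp_rot: [178.4, 0.8, -160.7]
wrist_force: [0.0, 0.4, 0.3]
opening: 0.0859
grasp_force: 0.0
```

servo_tool([
  {"offset":[0,0,0],"yaw":-0.055,"claw":0},
  {"offset":[0,0,0],"yaw":-0.11,"claw":0},
  {"offset":[0,0,0],"yaw":-0.165,"claw":0},
  {"offset":[0,0,0],"yaw":-0.22,"claw":0},
  {"offset":[0,0,0],"yaw":-0.275,"claw":0},
  {"offset":[0,0,0],"yaw":-0.33,"claw":0},
  {"offset":[0,0,0],"yaw":-0.385,"claw":0},
  {"offset":[0,0,0],"yaw":-0.44,"claw":0},
  {"offset":[0,0,0],"yaw":-0.495,"claw":0},
  {"offset":[0,0,0],"yaw":-0.55,"claw":0},
  {"offset":[0,0,0],"yaw":-0.605,"claw":0},
  {"offset":[0,0,0],"yaw":-0.66,"claw":0},
])

```text
time: 7.62
ee_pos: [0.4778, -0.1737, 0.2501]
tcp_rot: [-178.5, 1.0, -41.9]
wrist_force: [0.0, 0.2, 0.3]
opening: 0.0851
grasp_force: 0.0
```

```bash
python3 -c "
from h import *
o=get_obs();print(o['q'].round(2),tcpT(o)[:3,2].round(4));to(.4779,-.1936,.25,339)"
```

```text
[ -20.9    -0.41    4.14   94.96    1.78 -159.01] [ 0.0045  0.0316 -0.9995]
off [0.133 0.148 0.001] yaw -0.116 at [  0.4778  -0.1737   0.2501 -41.8782] [-178.48    1.02  -41.88] t 7.625
```

servo_tool([
  {"offset":[0,0,0],"yaw":-0.058,"claw":0},
  {"offset":[0,0,0],"yaw":-0.115,"claw":0},
  {"offset":[0.13,0.15,0],"yaw":-0.12,"claw":0},
  {"offset":[0.27,0.3,0],"yaw":-0.12,"claw":0},
  {"offset":[0.27,0.3,0],"yaw":-0.12,"claw":0},
])

```text
time: 8.25
ee_pos: [0.4862, -0.195, 0.2483]
tcp_rot: [-179.2, 0.4, -22.4]
wrist_force: [0.4, 0.2, -0.3]
opening: 0.0855
grasp_force: 0.0
```

```bash
python3 -c "
from h import *
o=get_obs();print(o['q'].round(2),tcpT(o)[:3,2].round(4));to(.4779,-.1936,.25,339)"
```

```text
[ -22.28    1.7     6.09   94.83    0.84 -179.88] [-0.0016  0.0166 -0.9999]
off [-0.082  0.019 -0.017] yaw -0.0077 at [  0.4862  -0.195    0.2483 -22.3933] [-179.16    0.45  -22.39] t 8.25
```

servo_tool([
  {"offset":[0.08,0.18,0],"yaw":0,"claw":0},
  {"offset":[0.15,0.36,0],"yaw":0,"claw":0},
  {"offset":[0.15,0.36,0],"yaw":0,"claw":0},
])

```text
time: 8.62
ee_pos: [0.4936, -0.2175, 0.2478]
tcp_rot: [-179.9, 0.4, -23.9]
wrist_force: [0.2, 0.3, -0.4]
opening: 0.0849
grasp_force: 0.0
```

```bash
python3 -c "
from h import *
o=get_obs();print(o['q'].round(2),tcpT(o)[:3,2].round(4));to(.468,-.2987,.25,258)"
```

```text
[-2.3820e+01  3.8300e+00  8.2400e+00  9.4860e+01  8.0000e-02 -1.7994e+02] [-0.0065  0.0044 -1.    ]
off [ 0.095  0.846 -0.022] yaw 0.434 at [  0.4936  -0.2175   0.2478 -23.8828] [-179.92    0.44  -23.88] t 8.625
```

servo_tool([
  {"offset":[0.05,0.4,0],"yaw":0.055,"claw":0},
  {"offset":[0.095,0.846,0],"yaw":0.11,"claw":0},
  {"offset":[0.095,0.846,0],"yaw":0.165,"claw":0},
  {"offset":[0.095,0.846,0],"yaw":0.22,"claw":0},
  {"offset":[0.095,0.846,0],"yaw":0.275,"claw":0},
  {"offset":[0.095,0.846,0],"yaw":0.33,"claw":0},
  {"offset":[0.095,0.846,0],"yaw":0.385,"claw":0},
  {"offset":[0.095,0.846,0],"yaw":0.434,"claw":0},
  {"offset":[0.095,0.846,0],"yaw":0.434,"claw":0},
])

```text
time: 9.75
ee_pos: [0.4679, -0.2978, 0.248]
tcp_rot: [179.6, 0.2, -101.9]
wrist_force: [0.5, 0.8, 0.3]
opening: 0.0852
grasp_force: 0.0
```

```bash
cat >> h.py <<'E'
def look(x0,y0,bands,r=.06):
    o=get_obs();T=tcpT(o);im,d=camera('wrist');P=cloud('wrist',d,T).reshape(-1,3)
    m=(d.ravel()>0)&(np.hypot(P[:,0]-x0,P[:,1]-y0)<r)
    for lo,hi in bands:
        Q=P[m&(P[:,2]>lo)&(P[:,2]<hi)]
        if len(Q)<10: print(lo,hi,len(Q));continue
        e=cv2.minEnclosingCircle((Q[:,:2]*1000).astype(np.float32));a=cv2.minAreaRect((Q[:,:2]*1000).astype(np.float32))
        print(lo,hi,len(Q),'circle',np.round(e[0],1),round(2*e[1],1),'rect',np.round(a[0],1),np.round(a[1],1),round(a[2],1),'fit',np.round(circ(Q[:,:2]),4),'mean',Q.mean(0).round(4))
    return im,d,T
E
python3 -c "
from h import *
look(.468,-.2987,[(.055,.0645),(.135,.16)]);to(.468,-.2987,.106,258)"
```

```text
0.055 0.0645 5472 circle [ 468.6 -299. ] 105.0 rect [ 468.5 -298.9] [75.  75.3] 78.0 fit [ 0.4686 -0.2986  0.0339] mean [ 0.4677 -0.3029  0.0622]
0.135 0.16 587 circle [ 468.2 -299.2] 20.6 rect [ 468.5 -298.9] [16.3 15.9] 75.7 fit [ 0.4683 -0.2996  0.0065] mean [ 0.4682 -0.3003  0.1431]
off [ 0.008 -0.003  1.42 ] yaw 0.0015 at [   0.4679   -0.2978    0.248  -101.7379] [ 179.61    0.18 -101.74] t 9.8
```

servo_tool([
  {"offset":[0.01,-0.008,0.4],"yaw":0.008,"claw":0},
  {"offset":[0.01,-0.008,0.8],"yaw":0.008,"claw":0},
  {"offset":[0.01,-0.008,0.8],"yaw":0.008,"claw":0},
])

```text
time: 10.18
ee_pos: [0.4667, -0.2978, 0.1653]
tcp_rot: [179.3, 0.3, -103.2]
wrist_force: [-0.0, 0.1, -0.1]
opening: 0.0849
grasp_force: 0.0
```

servo_tool([
  {"offset":[0,0,0.31],"yaw":0,"claw":0},
  {"offset":[0,0,0.62],"yaw":0,"claw":0},
  {"offset":[0,0,0.62],"yaw":0,"claw":0},
  {"offset":[0,0,0.62],"yaw":0,"claw":1},
  {"offset":[0,0,0.62],"yaw":0,"claw":1},
  {"offset":[0,0,0.62],"yaw":0,"claw":1},
  {"offset":[0,0,0.62],"yaw":0,"claw":1},
  {"offset":[0,0,0.62],"yaw":0,"claw":1},
  {"offset":[0,0,0.62],"yaw":0,"claw":1},
  {"offset":[0,0,0.62],"yaw":0,"claw":1},
], squeeze=40)

```text
time: 11.42
ee_pos: [0.4679, -0.2986, 0.1066]
tcp_rot: [179.7, 0.1, -103.4]
wrist_force: [-0.0, -0.0, 5.7]
opening: 0.0156
grasp_force: 39.5
```

```bash
python3 -c "
from h import *
o=get_obs();to(.5088,-.0194,.2,241);print(o['opening'],o['grasp_force'],o['wrist_force'])"
```

```text
off [-2.811  0.248 -0.934] yaw 0.0868 at [   0.4679   -0.2986    0.1066 -103.3715] [ 1.7967e+02  1.5000e-01 -1.0337e+02] t 11.425
0.015556784918403031 39.45935547351837 [-0.04962093 -0.01586217  5.72791004]
```

servo_tool([
  {"offset":[0,0,-0.3],"yaw":0,"claw":1},
  {"offset":[0,0,-0.6],"yaw":0,"claw":1},
  {"offset":[0,0,-0.9],"yaw":0,"claw":1},
  {"offset":[0,0,-0.9],"yaw":0,"claw":1},
])

```text
time: 11.92
ee_pos: [0.4688, -0.2993, 0.198]
tcp_rot: [179.8, 0.1, -103.4]
wrist_force: [-0.3, -0.0, -1.1]
opening: 0.0158
grasp_force: 39.2
```

servo_tool([
  {"offset":[-0.3,-0.02,0],"yaw":0,"claw":1},
  {"offset":[-0.6,-0.04,0],"yaw":0,"claw":1},
  {"offset":[-0.9,-0.06,0],"yaw":0,"claw":1},
])

```text
time: 12.3
ee_pos: [0.4946, -0.2117, 0.1946]
tcp_rot: [179.5, 0.2, -103.4]
wrist_force: [0.2, -0.6, -0.8]
opening: 0.0155
grasp_force: 39.2
```

servo_tool([
  {"offset":[-0.3,-0.02,0],"yaw":0,"claw":1},
  {"offset":[-0.6,-0.04,0],"yaw":0,"claw":1},
  {"offset":[-0.9,-0.06,0],"yaw":0,"claw":1},
])

```text
time: 12.68
ee_pos: [0.5212, -0.1254, 0.1948]
tcp_rot: [179.5, 0.2, -103.4]
wrist_force: [0.0, -0.0, -0.8]
opening: 0.0153
grasp_force: 39.2
```

servo_tool([
  {"offset":[-0.3,-0.02,0],"yaw":0.03,"claw":1},
  {"offset":[-0.6,-0.04,0],"yaw":0.06,"claw":1},
  {"offset":[-0.9,-0.06,0],"yaw":0.087,"claw":1},
  {"offset":[-0.9,-0.06,0],"yaw":0.087,"claw":1},
  {"offset":[-0.9,-0.06,0],"yaw":0.087,"claw":1},
])

```text
time: 13.3
ee_pos: [0.5477, -0.0405, 0.1956]
tcp_rot: [179.5, 0.0, -119.0]
wrist_force: [-0.0, -0.4, -0.8]
opening: 0.0156
grasp_force: 39.1
```

```bash
python3 - <<'E'
from h import *
to(.5482,-.0412,.14,241)
o=get_obs();T=tcpT(o);im,d=camera('wrist');cv2.imwrite('pics/w3.png',im[:,:,::-1])
X=cloud('wrist',d,T).reshape(-1,3);k=d.ravel()>0
Q=X[k&(np.hypot(X[:,0]-.5088,X[:,1]+.0194)<.05)&(X[:,2]>.0305)&(X[:,2]<.036)];print('ring',circ(Q[:,:2]),len(Q))
Y=(X-T[:3,3])@T[:3,:3];b=Y[k&(np.hypot(Y[:,0],Y[:,1])<.02)&(Y[:,2]>-.06)&(Y[:,2]<.1)]
for lo in np.arange(-.05,.1,.01):
    q=b[(b[:,2]>lo)&(b[:,2]<lo+.01)]
    if len(q)>5: print(lo.round(3),len(q),q.min(0).round(4),q.max(0).round(4))
E
```

```text
off [ 0.003 -0.008  0.556] yaw 0.0002 at [ 5.477000e-01 -4.050000e-02  1.956000e-01 -1.189595e+02] [ 179.5     0.   -118.96] t 13.3
ring (np.float64(0.5086282024412887), np.float64(-0.019926753760923066), np.float64(0.0395953616181917)) 1432
-0.05 688 [ 0.     -0.0127 -0.05  ] [ 0.0172  0.0131 -0.04  ]
-0.04 3629 [-0.0081 -0.0169 -0.04  ] [ 0.0122  0.0169 -0.03  ]
-0.03 2221 [-0.0099 -0.0168 -0.03  ] [ 0.0135  0.0168 -0.02  ]
-0.02 1561 [-0.007  -0.0163 -0.02  ] [ 0.0123  0.0169 -0.01  ]
-0.01 1291 [ 0.0052 -0.019  -0.01  ] [ 0.011  0.019 -0.   ]
0.0 1095 [ 0.0054 -0.0191  0.    ] [0.011  0.0191 0.01  ]
0.01 759 [ 0.0057 -0.019   0.01  ] [0.011  0.0189 0.02  ]
0.02 311 [ 0.0064 -0.0073  0.02  ] [0.009  0.0085 0.03  ]
0.03 1504 [-0.0019 -0.017   0.03  ] [0.0183 0.0179 0.04  ]
0.04 357 [-0.0006 -0.0172  0.04  ] [0.0184 0.0181 0.0451]
```

View pics/w3.png

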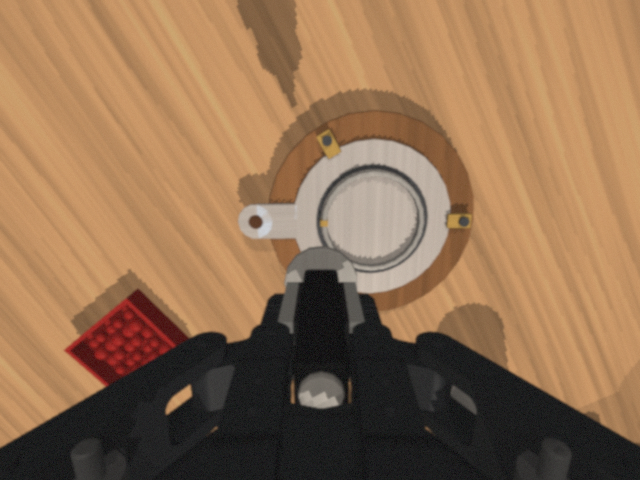

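The pen is held straight, with its collar centred at (320,268). The ring is centred at (372,218), with the joint at (323,223) in line with the lug at (256,221). I lower the pen beside the joint.

servo_tool([
  {"offset":[0.007,-0.017,0.3],"yaw":0,"claw":1},
  {"offset":[0.007,-0.017,0.5],"yaw":0,"claw":1},
  {"offset":[0.007,-0.017,0.65],"yaw":0,"claw":1},
  {"offset":[0.007,-0.017,0.77],"yaw":0,"claw":1},
  {"offset":[0.007,-0.017,0.77],"yaw":0,"claw":1},
  {"offset":[0.007,-0.017,0.77],"yaw":0,"claw":1},
])

```text
time: 14.1
ee_pos: [0.5491, -0.0415, 0.1203]
tcp_rot: [179.6, 0.1, -119.0]
wrist_force: [0.2, -0.0, -0.3]
opening: 0.0156
grasp_force: 39.0
```

```bash
python3 -c "
from h import *
o=get_obs();to(.5485,-.0418,.111,241);print(o['wrist_force'],tcpT(o)[:3,2])"
```

```text
off [0.006 0.004 0.093] yaw -0.0002 at [ 5.491000e-01 -4.150000e-02  1.203000e-01 -1.190299e+02] [ 1.7963e+02  8.0000e-02 -1.1903e+02] t 14.1
[ 0.17059714 -0.0262284  -0.34476078] [-0.00505776  0.00430818 -0.99997793]
```

servo_tool([
  {"offset":[0.004,0.003,0.03],"yaw":0,"claw":1},
  {"offset":[0.004,0.003,0.06],"yaw":0,"claw":1},
  {"offset":[0.004,0.003,0.093],"yaw":0,"claw":1},
  {"offset":[0.004,0.003,0.093],"yaw":0,"claw":1},
  {"offset":[0.004,0.003,0.093],"yaw":0,"claw":1},
  {"offset":[0.004,0.003,0.093],"yaw":0,"claw":1},
  {"offset":[0.004,0.003,0.093],"yaw":0,"claw":1},
])

```text
time: 14.98
ee_pos: [0.5483, -0.0416, 0.1104]
tcp_rot: [179.6, 0.1, -119.0]
wrist_force: [-0.1, 0.7, 0.9]
opening: 0.0154
grasp_force: 39.2
```

```bash
python3 - <<'E'
from h import *
o=get_obs();to(.5485,-.0418,.111,241);print(o['wrist_force'])
a=np.radians(np.arange(13)*3.75)
for k in range(8):
    b=k*np.pi/4;print(k,[[round(-.455*(np.sin(b+t)-np.sin(b)),3),round(-.455*(np.cos(b+t)-np.cos(b)),3)] for t in a[1:]])
E
```

```text
off [ 0.001 -0.003 -0.006] yaw -0.0002 at [ 5.483000e-01 -4.160000e-02  1.104000e-01 -1.190322e+02] [ 1.7958e+02  5.0000e-02 -1.1903e+02] t 14.975
[-0.13649789  0.74820425  0.93609991]
0 [[np.float64(-0.03), np.float64(0.001)], [np.float64(-0.059), np.float64(0.004)], [np.float64(-0.089), np.float64(0.009)], [np.float64(-0.118), np.float64(0.016)], [np.float64(-0.146), np.float64(0.024)], [np.float64(-0.174), np.float64(0.035)], [np.float64(-0.201), np.float64(0.047)], [np.float64(-0.227), np.float64(0.061)], [np.float64(-0.253), np.float64(0.077)], [np.float64(-0.277), np.float64(0.094)], [np.float64(-0.3), np.float64(0.113)], [np.float64(-0.322), np.float64(0.133)]]
1 [[np.float64(-0.02), np.float64(0.022)], [np.float64(-0.039), np.float64(0.045)], [np.float64(-0.057), np.float64(0.069)], [np.float64(-0.072), np.float64(0.094)], [np.float64(-0.086), np.float64(0.12)], [np.float64(-0.099), np.float64(0.148)], [np.float64(-0.109), np.float64(0.175)], [np.float64(-0.118), np.float64(0.204)], [np.float64(-0.125), np.float64(0.233)], [np.float64(-0.129), np.float64(0.262)], [np.float64(
[... 2324 characters left out ...]
-0.061), np.float64(-0.228)], [np.float64(-0.077), np.float64(-0.253)], [np.float64(-0.094), np.float64(-0.277)], [np.float64(-0.113), np.float64(-0.3)], [np.float64(-0.133), np.float64(-0.322)]]
7 [[np.float64(-0.022), np.float64(-0.02)], [np.float64(-0.045), np.float64(-0.039)], [np.float64(-0.069), np.float64(-0.057)], [np.float64(-0.094), np.float64(-0.072)], [np.float64(-0.12), np.float64(-0.086)], [np.float64(-0.148), np.float64(-0.099)], [np.float64(-0.175), np.float64(-0.109)], [np.float64(-0.204), np.float64(-0.118)], [np.float64(-0.233), np.float64(-0.125)], [np.float64(-0.262), np.float64(-0.129)], [np.float64(-0.292), np.float64(-0.132)], [np.float64(-0.322), np.float64(-0.133)]]
```

servo_tool([
  {"offset":[-0.03,0.001,0],"yaw":0,"claw":1},
  {"offset":[-0.059,0.004,0],"yaw":0,"claw":1},
  {"offset":[-0.089,0.009,0],"yaw":0,"claw":1},
  {"offset":[-0.118,0.016,0],"yaw":0,"claw":1},
  {"offset":[-0.146,0.024,0],"yaw":0,"claw":1},
  {"offset":[-0.174,0.035,0],"yaw":0,"claw":1},
  {"offset":[-0.201,0.047,0],"yaw":0,"claw":1},
  {"offset":[-0.227,0.061,0],"yaw":0,"claw":1},
  {"offset":[-0.253,0.077,0],"yaw":0,"claw":1},
  {"offset":[-0.277,0.094,0],"yaw":0,"claw":1},
  {"offset":[-0.3,0.113,0],"yaw":0,"claw":1},
  {"offset":[-0.322,0.133,0],"yaw":0,"claw":1},
])

```text
time: 16.48
ee_pos: [0.5527, -0.0069, 0.1107]
tcp_rot: [179.6, 0.1, -119.0]
wrist_force: [5.0, -1.7, -0.4]
opening: 0.0154
grasp_force: 39.4
```

```bash
python3 - <<'E'
from h import *
o=get_obs();p=o['ee_pos']-[.5087,-.0197,0];print(o['time'],np.hypot(*p[:2]),np.degrees(np.arctan2(p[1],p[0]))+29,p[2],o['wrist_force'],o['opening'])
E
```

```text
16.475 0.04584697291039694 45.22563064592153 0.11068938555501896 [ 4.95821922 -1.7056298  -0.40498551] 0.015358274703666273
```

There's about 5 N of side force off the ring, so I shift outward by 1.4 mm for the next octant.

servo_tool([
  {"offset":[-0.03,0.012,0],"yaw":0,"claw":1},
  {"offset":[-0.051,0.035,0],"yaw":0,"claw":1},
  {"offset":[-0.069,0.059,0],"yaw":0,"claw":1},
  {"offset":[-0.084,0.084,0],"yaw":0,"claw":1},
  {"offset":[-0.098,0.11,0],"yaw":0,"claw":1},
  {"offset":[-0.111,0.138,0],"yaw":0,"claw":1},
  {"offset":[-0.121,0.165,0],"yaw":0,"claw":1},
  {"offset":[-0.13,0.194,0],"yaw":0,"claw":1},
  {"offset":[-0.137,0.223,0],"yaw":0,"claw":1},
  {"offset":[-0.141,0.252,0],"yaw":0,"claw":1},
  {"offset":[-0.144,0.284,0],"yaw":0,"claw":1},
  {"offset":[-0.145,0.318,0],"yaw":0,"claw":1},
])

```text
time: 17.98
ee_pos: [0.5314, 0.0213, 0.1107]
tcp_rot: [179.6, 0.1, -119.0]
wrist_force: [-0.1, -1.0, 0.0]
opening: 0.0154
grasp_force: 39.4
```

```bash
cat >> h.py <<'E'
def st():
    o=get_obs();p=o['ee_pos']-[.5087,-.0197,0];a=np.arctan2(p[1],p[0]);f=o['wrist_force'];u=np.array([np.cos(a),np.sin(a)])
    print(o['time'],'r',np.hypot(*p[:2]).round(4),'th',round(np.degrees(a)+29,1),'z',p[2].round(4),'Frad',(f[:2]@u).round(2),'Ftan',(f[1]*u[0]-f[0]*u[1]).round(2),'Fz',f[2].round(2))
E
python3 -c "
from h import *
st()"
```

```text
17.975 r 0.0468 th 90.1 z 0.1107 Frad -0.93 Ftan -0.42 Fz 0.04
```

servo_tool([
  {"offset":[0.001,0.03,0.003],"yaw":0,"claw":1},
  {"offset":[0.004,0.06,0.005],"yaw":0,"claw":1},
  {"offset":[0.009,0.091,0.007],"yaw":0,"claw":1},
  {"offset":[0.016,0.12,0.007],"yaw":0,"claw":1},
  {"offset":[0.025,0.149,0.007],"yaw":0,"claw":1},
  {"offset":[0.036,0.178,0.007],"yaw":0,"claw":1},
  {"offset":[0.048,0.206,0.007],"yaw":0,"claw":1},
  {"offset":[0.062,0.232,0.007],"yaw":0,"claw":1},
  {"offset":[0.079,0.259,0.007],"yaw":0,"claw":1},
  {"offset":[0.096,0.284,0.007],"yaw":0,"claw":1},
  {"offset":[0.115,0.308,0.007],"yaw":0,"claw":1},
  {"offset":[0.135,0.33,0.007],"yaw":0,"claw":1},
])

```text
time: 19.48
ee_pos: [0.4959, 0.0253, 0.1102]
tcp_rot: [179.6, 0.1, -119.0]
wrist_force: [1.7, 1.0, 0.5]
opening: 0.0154
grasp_force: 39.4
```

```bash
python3 -c "
from h import *
st()"
```

```text
19.475 r 0.0468 th 134.9 z 0.1102 Frad 0.53 Ftan -1.93 Fz 0.51
```

Good. Next octant.

servo_tool([
  {"offset":[0.022,0.02,0],"yaw":0,"claw":1},
  {"offset":[0.045,0.04,0],"yaw":0,"claw":1},
  {"offset":[0.07,0.058,0],"yaw":0,"claw":1},
  {"offset":[0.096,0.074,0],"yaw":0,"claw":1},
  {"offset":[0.123,0.088,0],"yaw":0,"claw":1},
  {"offset":[0.151,0.101,0],"yaw":0,"claw":1},
  {"offset":[0.179,0.112,0],"yaw":0,"claw":1},
  {"offset":[0.209,0.121,0],"yaw":0,"claw":1},
  {"offset":[0.239,0.128,0],"yaw":0,"claw":1},
  {"offset":[0.268,0.132,0],"yaw":0,"claw":1},
  {"offset":[0.299,0.135,0],"yaw":0,"claw":1},
  {"offset":[0.33,0.137,0],"yaw":0,"claw":1},
])

```text
time: 20.98
ee_pos: [0.468, 0.003, 0.1103]
tcp_rot: [179.6, 0.0, -119.0]
wrist_force: [1.1, 1.0, 0.7]
opening: 0.0159
grasp_force: 39.4
```

```bash
python3 -c "
from h import *
st()"
```

```text
20.975 r 0.0466 th 179.9 z 0.1103 Frad -0.46 Ftan -1.4 Fz 0.67
```

servo_tool([
  {"offset":[0.03,-0.001,0],"yaw":0,"claw":1},
  {"offset":[0.06,-0.004,0],"yaw":0,"claw":1},
  {"offset":[0.091,-0.009,0],"yaw":0,"claw":1},
  {"offset":[0.12,-0.016,0],"yaw":0,"claw":1},
  {"offset":[0.149,-0.025,0],"yaw":0,"claw":1},
  {"offset":[0.178,-0.036,0],"yaw":0,"claw":1},
  {"offset":[0.206,-0.048,0],"yaw":0,"claw":1},
  {"offset":[0.232,-0.062,0],"yaw":0,"claw":1},
  {"offset":[0.259,-0.079,0],"yaw":0,"claw":1},
  {"offset":[0.284,-0.096,0],"yaw":0,"claw":1},
  {"offset":[0.308,-0.115,0],"yaw":0,"claw":1},
  {"offset":[0.33,-0.135,0],"yaw":0,"claw":1},
])

```text
time: 22.48
ee_pos: [0.464, -0.0325, 0.1101]
tcp_rot: [179.6, 0.1, -119.0]
wrist_force: [-0.4, 1.1, 0.8]
opening: 0.0154
grasp_force: 39.4
```

```bash
python3 -c "
from h import *
st()"
```

```text
22.475 r 0.0465 th -135.1 z 0.1101 Frad 0.09 Ftan -1.21 Fz 0.76
```

servo_tool([
  {"offset":[0.02,-0.022,0],"yaw":0,"claw":1},
  {"offset":[0.04,-0.045,0],"yaw":0,"claw":1},
  {"offset":[0.058,-0.07,0],"yaw":0,"claw":1},
  {"offset":[0.074,-0.096,0],"yaw":0,"claw":1},
  {"offset":[0.088,-0.123,0],"yaw":0,"claw":1},
  {"offset":[0.101,-0.151,0],"yaw":0,"claw":1},
  {"offset":[0.112,-0.179,0],"yaw":0,"claw":1},
  {"offset":[0.121,-0.209,0],"yaw":0,"claw":1},
  {"offset":[0.128,-0.239,0],"yaw":0,"claw":1},
  {"offset":[0.132,-0.268,0],"yaw":0,"claw":1},
  {"offset":[0.135,-0.299,0],"yaw":0,"claw":1},
  {"offset":[0.137,-0.33,0],"yaw":0,"claw":1},
])

```text
time: 23.98
ee_pos: [0.4863, -0.0604, 0.1099]
tcp_rot: [179.6, 0.1, -119.0]
wrist_force: [-0.8, 0.8, 0.6]
opening: 0.0156
grasp_force: 39.4
```

```bash
python3 -c "
from h import *
st()"
```

```text
23.975 r 0.0464 th -89.9 z 0.1099 Frad -0.37 Ftan -1.07 Fz 0.62
```

servo_tool([
  {"offset":[-0.001,-0.03,0],"yaw":0,"claw":1},
  {"offset":[-0.004,-0.06,0],"yaw":0,"claw":1},
  {"offset":[-0.009,-0.091,0],"yaw":0,"claw":1},
  {"offset":[-0.016,-0.12,0],"yaw":0,"claw":1},
  {"offset":[-0.025,-0.149,0],"yaw":0,"claw":1},
  {"offset":[-0.036,-0.178,0],"yaw":0,"claw":1},
  {"offset":[-0.048,-0.206,0],"yaw":0,"claw":1},
  {"offset":[-0.062,-0.232,0],"yaw":0,"claw":1},
  {"offset":[-0.079,-0.259,0],"yaw":0,"claw":1},
  {"offset":[-0.096,-0.284,0],"yaw":0,"claw":1},
  {"offset":[-0.115,-0.308,0],"yaw":0,"claw":1},
  {"offset":[-0.135,-0.33,0],"yaw":0,"claw":1},
])

```text
time: 25.48
ee_pos: [0.5217, -0.0644, 0.1097]
tcp_rot: [179.6, 0.0, -119.0]
wrist_force: [0.1, -0.3, 1.0]
opening: 0.0155
grasp_force: 39.4
```

```bash
python3 -c "
from h import *
st()"
```

```text
25.475 r 0.0466 th -44.8 z 0.1097 Frad 0.34 Ftan -0.04 Fz 0.98
```

servo_tool([
  {"offset":[-0.022,-0.02,0],"yaw":0,"claw":1},
  {"offset":[-0.045,-0.04,0],"yaw":0,"claw":1},
  {"offset":[-0.07,-0.058,0],"yaw":0,"claw":1},
  {"offset":[-0.096,-0.074,0],"yaw":0,"claw":1},
  {"offset":[-0.123,-0.088,0],"yaw":0,"claw":1},
  {"offset":[-0.151,-0.101,0],"yaw":0,"claw":1},
  {"offset":[-0.179,-0.112,0],"yaw":0,"claw":1},
  {"offset":[-0.209,-0.121,0],"yaw":0,"claw":1},
  {"offset":[-0.239,-0.128,0],"yaw":0,"claw":1},
  {"offset":[-0.268,-0.132,0],"yaw":0,"claw":1},
  {"offset":[-0.299,-0.135,0],"yaw":0,"claw":1},
  {"offset":[-0.33,-0.137,0],"yaw":0,"claw":1},
])

```text
time: 26.98
ee_pos: [0.5497, -0.0421, 0.1096]
tcp_rot: [179.6, 0.1, -119.0]
wrist_force: [-0.6, -1.0, 0.1]
opening: 0.0157
grasp_force: 39.4
```

servo_tool([
  {"offset":[-0.01,0,0],"yaw":0,"claw":1},
  {"offset":[-0.01,0,0],"yaw":0,"claw":1},
  {"offset":[-0.01,0,0],"yaw":0,"claw":1},
  {"offset":[-0.01,0,0],"yaw":0,"claw":1},
])

```text
time: 27.48
ee_pos: [0.5501, -0.0413, 0.1097]
tcp_rot: [179.6, 0.1, -119.0]
wrist_force: [0.8, 0.2, 0.1]
opening: 0.0155
grasp_force: 39.4
```

```bash
python3 -c "
from h import *
st();to(.4685,-.299,.2,258)"
```

```text
27.475 r 0.0467 th 1.4 z 0.1097 Frad 0.65 Ftan 0.51 Fz 0.09
off [ 2.649 -0.537 -0.903] yaw -0.0946 at [ 5.501000e-01 -4.130000e-02  1.097000e-01 -1.190319e+02] [ 1.7958e+02  7.0000e-02 -1.1903e+02] t 27.475
```

servo_tool([
  {"offset":[0,0,-0.1],"yaw":0,"claw":1},
  {"offset":[0,0,-0.35],"yaw":0,"claw":1},
  {"offset":[0,0,-0.65],"yaw":0,"claw":1},
  {"offset":[0,0,-0.9],"yaw":0,"claw":1},
])

```text
time: 27.98
ee_pos: [0.5505, -0.0418, 0.2013]
tcp_rot: [179.6, 0.1, -119.0]
wrist_force: [-0.1, 0.2, -0.6]
opening: 0.0158
grasp_force: 39.3
```

servo_tool([
  {"offset":[0.3,-0.06,0],"yaw":0,"claw":1},
  {"offset":[0.6,-0.12,0],"yaw":0,"claw":1},
  {"offset":[0.883,-0.179,0],"yaw":0,"claw":1},
])

```text
time: 28.35
ee_pos: [0.523, -0.1285, 0.2001]
tcp_rot: [179.6, 0.1, -119.0]
wrist_force: [0.3, -0.7, -0.1]
opening: 0.0156
grasp_force: 39.4
```

servo_tool([
  {"offset":[0.3,-0.06,0],"yaw":0,"claw":1},
  {"offset":[0.6,-0.12,0],"yaw":0,"claw":1},
  {"offset":[0.883,-0.179,0],"yaw":0,"claw":1},
])

```text
time: 28.72
ee_pos: [0.4957, -0.2146, 0.1998]
tcp_rot: [179.6, 0.0, -119.0]
wrist_force: [0.9, 0.6, -1.0]
opening: 0.0156
grasp_force: 39.4
```

servo_tool([
  {"offset":[0.3,-0.06,0],"yaw":0,"claw":1},
  {"offset":[0.6,-0.12,0],"yaw":0,"claw":1},
  {"offset":[0.883,-0.179,0],"yaw":0,"claw":1},
  {"offset":[0.883,-0.179,0],"yaw":0,"claw":1},
  {"offset":[0.883,-0.179,0],"yaw":0,"claw":1},
])

```text
time: 29.35
ee_pos: [0.469, -0.2991, 0.1992]
tcp_rot: [179.6, 0.1, -119.0]
wrist_force: [-0.5, 0.1, -1.5]
opening: 0.0153
grasp_force: 39.4
```

```bash
python3 - <<'E'
from h import *
to(.4685,-.299,.108,241)
o=get_obs();T=tcpT(o);im,d=camera('wrist');cv2.imwrite('pics/w4.png',im[:,:,::-1])
X=cloud('wrist',d,T).reshape(-1,3);k=d.ravel()>0
Q=X[k&(np.hypot(X[:,0]-.4685,X[:,1]+.299)<.06)&(X[:,2]>.055)&(X[:,2]<.064)];print('block',cv2.minAreaRect((1000*Q[:,:2]).astype(np.float32)),len(Q))
Y=(X-T[:3,3])@T[:3,:3];b=Y[k&(np.hypot(Y[:,0],Y[:,1])<.022)&(Y[:,2]>-.03)&(Y[:,2]<.1)]
for lo in np.arange(.0,.1,.005):
    q=b[(b[:,2]>lo)&(b[:,2]<lo+.005)]
    if len(q)>5: print(lo.round(3),len(q),q.min(0).round(4),q.max(0).round(4))
E
```

```text
off [0.001 0.005 0.912] yaw -0.0003 at [   0.469    -0.2991    0.1992 -119.0477] [ 1.7958e+02  6.0000e-02 -1.1905e+02] t 29.35
block ((468.5675964355469, -298.8711853027344), (75.47895812988281, 75.253173828125), 77.91191864013672) 7125
0.0 646 [ 0.0052 -0.0207  0.    ] [0.0109 0.021  0.005 ]
0.005 573 [ 0.0053 -0.0206  0.005 ] [0.0109 0.0212 0.01  ]
0.01 497 [ 0.0052 -0.0205  0.01  ] [0.0109 0.0211 0.015 ]
0.015 314 [ 0.0057 -0.0188  0.0151] [0.0108 0.0202 0.02  ]
0.02 152 [ 0.0069 -0.007   0.02  ] [0.0088 0.0084 0.0249]
0.025 155 [ 0.0063 -0.0073  0.025 ] [0.0089 0.0086 0.03  ]
0.03 136 [ 0.0063 -0.0074  0.03  ] [0.0089 0.0084 0.0349]
0.035 1357 [-0.0016 -0.0171  0.035 ] [0.0181 0.0179 0.04  ]
0.04 366 [-0.0017 -0.0171  0.04  ] [0.0184 0.0182 0.0447]
```

View pics/w4.png

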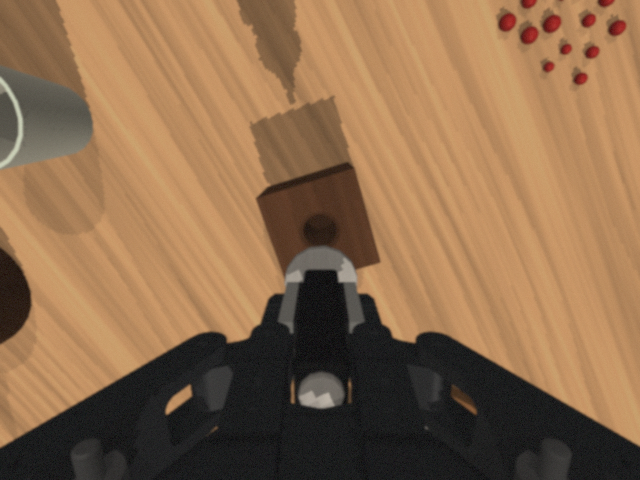

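The pen sits the same in the grip (collar at (320,268)) and the hole at (321,231) lines up. Lowering it in.

servo_tool([
  {"offset":[0.002,0.001,0.25],"yaw":0,"claw":1},
  {"offset":[0.002,0.001,0.45],"yaw":0,"claw":1},
  {"offset":[0.002,0.001,0.65],"yaw":0,"claw":1},
  {"offset":[0.002,0.001,0.8],"yaw":0,"claw":1},
  {"offset":[0.002,0.001,0.905],"yaw":0,"claw":1},
  {"offset":[0.002,0.001,0.905],"yaw":0,"claw":1},
])

```text
time: 30.15
ee_pos: [0.4682, -0.2989, 0.1081]
tcp_rot: [179.5, 0.1, -119.0]
wrist_force: [-0.2, 1.2, -0.3]
opening: 0.0158
grasp_force: 39.3
```

servo_tool([
  {"offset":[0,0,0.01],"yaw":0,"claw":1},
  {"offset":[0,0,0.01],"yaw":0,"claw":0.7},
  {"offset":[0,0,0.01],"yaw":0,"claw":0.3},
  {"offset":[0,0,0.01],"yaw":0,"claw":0},
  {"offset":[0,0,0.01],"yaw":0,"claw":0},
  {"offset":[0,0,0.01],"yaw":0,"claw":0},
  {"offset":[0,0,0.01],"yaw":0,"claw":0},
  {"offset":[0,0,0.01],"yaw":0,"claw":0},
])

```text
time: 31.15
ee_pos: [0.4682, -0.2992, 0.1075]
tcp_rot: [179.6, 0.1, -119.0]
wrist_force: [-1.0, -1.0, -1.0]
opening: 0.0854
grasp_force: 0.0
```

servo_tool([
  {"offset":[0,0,-0.3],"yaw":0,"claw":0},
  {"offset":[0,0,-0.7],"yaw":0,"claw":0},
  {"offset":[0,0,-1],"yaw":0,"claw":0},
  {"offset":[0,0,-1],"yaw":0,"claw":0},
])

```text
time: 31.65
ee_pos: [0.4697, -0.3002, 0.2101]
tcp_rot: [179.8, 0.0, -119.0]
wrist_force: [0.2, -0.0, -1.1]
opening: 0.0856
grasp_force: 0.0
```

```bash
python3 - <<'E'
from h import *
look(.4685,-.299,[(.055,.0645),(.135,.16)])
d=camera('top')[1];X=cloud('top',d).reshape(-1,3)
for n,x,y,r in(('A',.45,.225,.05),('B',.61,.22,.05)):
    Q=X[(d.ravel()>0)&(np.hypot(X[:,0]-x,X[:,1]-y)<r)&(X[:,2]>.07)&(X[:,2]<.09)];print(n,len(Q),cv2.minEnclosingCircle((1000*Q[:,:2]).astype(np.float32)))
to(.45,.225,.25,241)
print(get_obs()['q'].round(1))
E
```

```text
0.055 0.0645 6774 circle [ 468.5 -299.1] 105.3 rect [ 468.6 -298.8] [75.6 75.2] 78.2 fit [ 0.4684 -0.2989  0.0339] mean [ 0.4666 -0.3036  0.0622]
0.135 0.16 797 circle [ 467.1 -299.4] 20.3 rect [ 467.  -299.7] [15.3 15.5] 60.4 fit [ 0.4668 -0.3002  0.0063] mean [ 0.4664 -0.3009  0.1431]
A 45 ((483.095703125, 206.8690948486328), 32.17545700073242)
B 89 ((608.962890625, 221.01937866210938), 29.80925178527832)
off [-4.496  2.711 -0.43 ] yaw -0.0002 at [   0.4688   -0.2996    0.207  -119.0325] [ 1.7957e+02  5.0000e-02 -1.1903e+02] t 31.75
[-32.6   5.6   5.6  90.4   0.  -93.6]
```

The pen is home. Beaker A seems to have been knocked aside, so I locate it again.

```bash
cat >> h.py <<'E'
def beak():
    im,d=camera('top');X=cloud('top',d);z=X[:,:,2]
    m=((d>0)&(z>.066)&(z<.085)&(X[:,:,0]>.3)&(X[:,:,0]<.72)&(X[:,:,1]>-.05)&(X[:,:,1]<.6)).astype(np.uint8)
    n,l,s,c=cv2.connectedComponentsWithStats(cv2.dilate(m,np.ones((3,3),np.uint8)))
    for i in range(1,n):
        Q=X[(l==i)&(m>0)]
        if len(Q)>5: e=cv2.minEnclosingCircle((1000*Q[:,:2]).astype(np.float32));print(len(Q),np.round(e[0],1),round(2*e[1],1),im[(l==i)&(m>0)].mean(0).round())
    return im
E
python3 - <<'E'
from h import *
im=beak();cv2.imwrite('pics/t2.png',cv2.resize(im[130:350,80:370,::-1],None,fx=2.7,fy=2.7))
E
```

```text
121 [610.1 220.8] 58.7 [101.  93.  85.]
138 [491.3 202.8] 68.9 [94. 87. 79.]
52 [416.9 365.2] 25.3 [93. 87. 81.]
58 [390.3 428.6] 26.5 [112.  59.  66.]
```

View pics/t2.png

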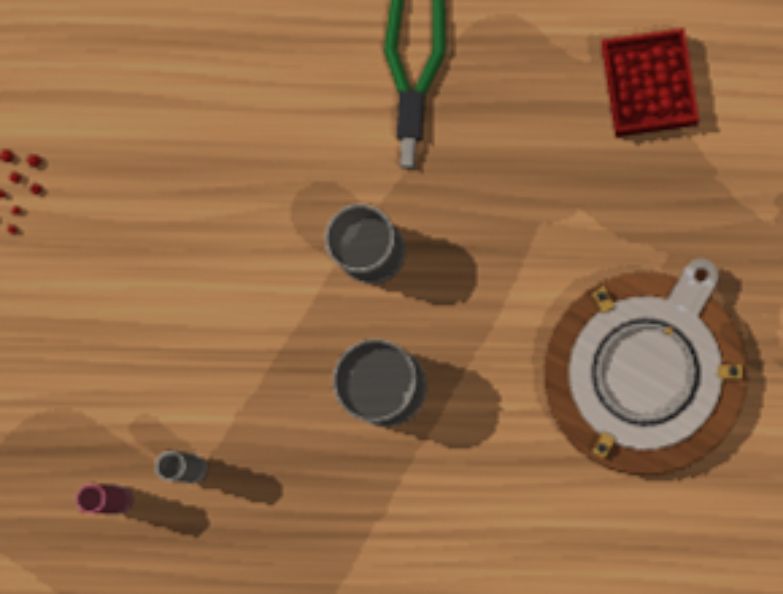

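A now stands upright at (0.491,0.203), B at (0.610,0.221), E at (0.417,0.365) and the pink look-alike at (0.390,0.429). I move over A.

servo_tool([
  {"offset":[-0.45,0.224,-0.43],"yaw":0,"claw":0},
  {"offset":[-0.9,0.448,-0.43],"yaw":0,"claw":0},
])

```text
time: 32.05
ee_pos: [0.4738, -0.1989, 0.2519]
tcp_rot: [179.7, 0.1, -119.1]
wrist_force: [0.9, 0.5, 0.6]
opening: 0.0851
grasp_force: 0.0
```

servo_tool([
  {"offset":[-0.45,0.224,0],"yaw":0,"claw":0},
  {"offset":[-0.9,0.448,0],"yaw":0,"claw":0},
])

```text
time: 32.3
ee_pos: [0.4776, -0.0974, 0.2501]
tcp_rot: [179.5, 0.0, -119.0]
wrist_force: [0.1, 0.0, -0.2]
opening: 0.0856
grasp_force: 0.0
```

servo_tool([
  {"offset":[-0.45,0.224,0],"yaw":0,"claw":0},
  {"offset":[-0.9,0.448,0],"yaw":0,"claw":0},
])

```text
time: 32.55
ee_pos: [0.482, 0.0031, 0.2504]
tcp_rot: [179.5, 0.0, -119.0]
wrist_force: [-0.5, 0.2, 0.3]
opening: 0.0857
grasp_force: 0.0
```

servo_tool([
  {"offset":[-0.45,0.224,0],"yaw":0,"claw":0},
  {"offset":[-0.9,0.448,0],"yaw":0,"claw":0},
])

```text
time: 32.8
ee_pos: [0.4866, 0.1035, 0.2508]
tcp_rot: [179.5, -0.0, -119.0]
wrist_force: [-0.6, -0.2, 0.2]
opening: 0.085
grasp_force: 0.0
```

servo_tool([
  {"offset":[-0.45,0.224,0],"yaw":0.055,"claw":0},
  {"offset":[-0.9,0.448,0],"yaw":0.11,"claw":0},
  {"offset":[-0.9,0.448,0],"yaw":0.165,"claw":0},
  {"offset":[-0.9,0.448,0],"yaw":0.22,"claw":0},
  {"offset":[-0.9,0.448,0],"yaw":0.275,"claw":0},
  {"offset":[-0.9,0.448,0],"yaw":0.294,"claw":0},
  {"offset":[-0.9,0.448,0],"yaw":0.294,"claw":0},
])

```text
time: 33.67
ee_pos: [0.4913, 0.2023, 0.2513]
tcp_rot: [179.7, -0.4, -171.9]
wrist_force: [0.8, 0.3, -0.2]
opening: 0.0852
grasp_force: 0.0
```

```bash
python3 - <<'E'
from h import *
look(.491,.203,[(.068,.082)],.055);look(.61,.221,[(.068,.082)],.05);to(.491,.203,.055,188)
beak()
E
```

```text
0.068 0.082 952 circle [492.7 204.6] 69.0 rect [492.4 204.5] [68.  68.3] 79.3 fit [0.4923 0.2045 0.0328] mean [0.4948 0.2049 0.0741]
0.068 0.082 860 circle [611.6 222.7] 58.4 rect [611.3 222.7] [57.4 57.3] 0.9 fit [0.6109 0.2225 0.0274] mean [0.6122 0.2229 0.0732]
off [0.003 0.008 1.967] yaw 0.0007 at [   0.4914    0.2022    0.2517 -171.8659] [ 179.72   -0.38 -171.87] t 33.775
113 [610.4 220.3] 58.6 [107.  98.  89.]
55 [482.5 192.4] 61.6 [105. 100.  94.]
60 [389.2 429.1] 25.8 [113.  59.  66.]
```

servo_tool([
  {"offset":[-0.014,0.021,0.5],"yaw":0,"claw":0},
  {"offset":[-0.014,0.021,1],"yaw":0,"claw":0},
  {"offset":[-0.014,0.021,1],"yaw":0,"claw":0},
])

```text
time: 34.2
ee_pos: [0.49, 0.2042, 0.1489]
tcp_rot: [179.8, -0.7, -171.9]
wrist_force: [0.4, 0.8, 0.6]
opening: 0.0852
grasp_force: 0.0
```

servo_tool([
  {"offset":[0,0,0.3],"yaw":0,"claw":0},
  {"offset":[0,0,0.6],"yaw":0,"claw":0},
  {"offset":[0,0,0.85],"yaw":0,"claw":0},
  {"offset":[0,0,0.967],"yaw":0,"claw":0},
  {"offset":[0,0,0.967],"yaw":0,"claw":0},
  {"offset":[0,0,0.967],"yaw":0,"claw":1},
  {"offset":[0,0,0.967],"yaw":0,"claw":1},
  {"offset":[0,0,0.967],"yaw":0,"claw":1},
  {"offset":[0,0,0.967],"yaw":0,"claw":1},
  {"offset":[0,0,0.967],"yaw":0,"claw":1},
], squeeze=40)

```text
time: 35.45
ee_pos: [0.4925, 0.2058, 0.058]
tcp_rot: [179.7, -0.1, -172.0]
wrist_force: [-1.0, -1.1, 6.9]
opening: 0.0679
grasp_force: 45.4
```

```bash
python3 - <<'E'
from h import *
o=get_obs();print(o['opening'],o['grasp_force']);to(.5092,-.0197,.145,188)
E
```

```text
0.06791695704573933 45.429716454818845
off [ 0.15  -2.256 -0.87 ] yaw 0.0003 at [ 4.925000e-01  2.058000e-01  5.800000e-02 -1.719512e+02] [ 1.7967e+02 -1.4000e-01 -1.7195e+02] t 35.45
```

servo_tool([
  {"offset":[0,0,-0.2],"yaw":0,"claw":1},
  {"offset":[0,0,-0.5],"yaw":0,"claw":1},
  {"offset":[0,0,-0.85],"yaw":0,"claw":1},
  {"offset":[0,0,-0.85],"yaw":0,"claw":1},
])

```text
time: 35.95
ee_pos: [0.4935, 0.2057, 0.1444]
tcp_rot: [179.6, 0.0, -171.9]
wrist_force: [0.6, 0.5, -2.6]
opening: 0.068
grasp_force: 46.2
```

servo_tool([
  {"offset":[0.02,-0.25,0],"yaw":0,"claw":1},
  {"offset":[0.04,-0.5,0],"yaw":0,"claw":1},
  {"offset":[0.05,-0.75,0],"yaw":0,"claw":1},
])

```text
time: 36.33
ee_pos: [0.4972, 0.1294, 0.1395]
tcp_rot: [179.7, -0.4, -171.9]
wrist_force: [0.3, 0.1, -2.9]
opening: 0.0677
grasp_force: 46.2
```

servo_tool([
  {"offset":[0.02,-0.25,0],"yaw":0,"claw":1},
  {"offset":[0.04,-0.5,0],"yaw":0,"claw":1},
  {"offset":[0.05,-0.75,0],"yaw":0,"claw":1},
])

```text
time: 36.7
ee_pos: [0.5027, 0.0543, 0.1392]
tcp_rot: [179.7, -0.4, -171.9]
wrist_force: [0.8, -0.2, -1.8]
opening: 0.0674
grasp_force: 46.2
```

servo_tool([
  {"offset":[0.02,-0.25,0],"yaw":0,"claw":1},
  {"offset":[0.04,-0.5,0],"yaw":0,"claw":1},
  {"offset":[0.05,-0.75,0],"yaw":0,"claw":1},
  {"offset":[0.05,-0.75,0],"yaw":0,"claw":1},
  {"offset":[0.05,-0.75,0],"yaw":0,"claw":1},
])

```text
time: 37.33
ee_pos: [0.5084, -0.0195, 0.1392]
tcp_rot: [179.7, -0.4, -172.0]
wrist_force: [1.4, 0.5, -1.7]
opening: 0.0676
grasp_force: 46.3
```

```bash
python3 - <<'E'
from h import *
to(.509,-.0195,.1,188)
o=get_obs();T=tcpT(o);im,d=camera('wrist');cv2.imwrite('pics/w5.png',im[:,:,::-1])
X=cloud('wrist',d,T).reshape(-1,3);k=d.ravel()>0
Y=(X-T[:3,3])@T[:3,:3];b=Y[k&(np.hypot(Y[:,0],Y[:,1])<.045)]
for lo in np.arange(-.03,.09,.01):
    q=b[(b[:,2]>lo)&(b[:,2]<lo+.01)]
    if len(q)>5: print(lo.round(3),len(q),q.min(0).round(4),q.max(0).round(4))
for lo,hi in((-.03,-.005),):
    q=b[(b[:,2]>lo)&(b[:,2]<hi)];print(circ(q[:,:2]),cv2.minEnclosingCircle((1000*q[:,:2]).astype(np.float32)))
E
```

```text
off [-0.006 -0.001  0.392] yaw 0.0002 at [ 5.084000e-01 -1.950000e-02  1.392000e-01 -1.719602e+02] [ 179.68   -0.36 -171.96] t 37.325
-0.03 1388 [-0.0032 -0.0432 -0.03  ] [ 0.0143  0.043  -0.02  ]
-0.02 6719 [-0.0249 -0.0444 -0.02  ] [ 0.0347  0.0444 -0.01  ]
-0.01 4968 [-0.0328 -0.0444 -0.01  ] [ 0.0347  0.0445 -0.    ]
0.0 4675 [-0.0332 -0.0443  0.    ] [0.0346 0.0444 0.01  ]
0.01 3472 [-0.0332 -0.0396  0.01  ] [0.0346 0.0411 0.02  ]
0.02 2803 [-0.0328 -0.0313  0.02  ] [0.0345 0.0329 0.03  ]
0.03 7572 [-0.033  -0.0312  0.03  ] [0.0344 0.0327 0.04  ]
0.04 2878 [-0.033  -0.0323  0.04  ] [0.0349 0.034  0.05  ]
0.05 149 [ 0.0213 -0.026   0.05  ] [0.0343 0.0274 0.055 ]
(np.float64(0.0015185069507445304), np.float64(0.0007594786647658737), np.float64(0.034017627386617545)) ((7.023416996002197, 0.010866165161132812), 44.43974685668945)
```

View pics/w5.png

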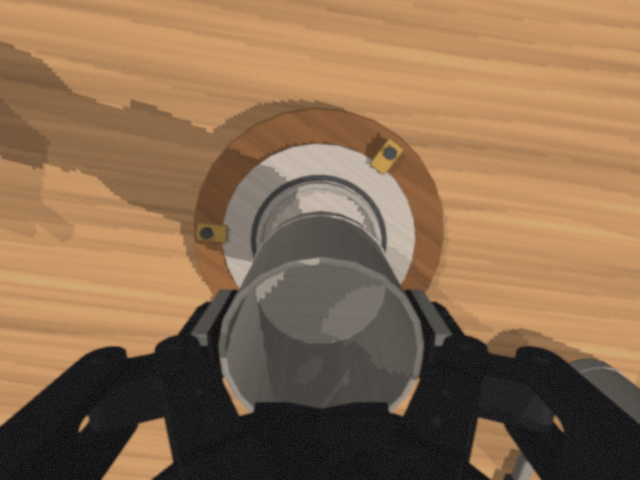

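Beaker A is well centred in the jaws (rim centre at (320,355)), over the ring. Lowering it.

servo_tool([
  {"offset":[-0.008,-0.008,0.15],"yaw":0,"claw":1},
  {"offset":[-0.008,-0.008,0.3],"yaw":0,"claw":1},
  {"offset":[-0.008,-0.008,0.42],"yaw":0,"claw":1},
  {"offset":[-0.008,-0.008,0.5],"yaw":0,"claw":1},
  {"offset":[-0.008,-0.008,0.54],"yaw":0,"claw":1},
  {"offset":[-0.008,-0.008,0.54],"yaw":0,"claw":1},
  {"offset":[-0.008,-0.008,0.54],"yaw":0,"claw":1},
])

```text
time: 38.25
ee_pos: [0.5095, -0.0202, 0.0862]
tcp_rot: [179.7, -0.3, -172.0]
wrist_force: [-0.2, 0.3, -2.2]
opening: 0.0678
grasp_force: 46.3
```

```bash
python3 - <<'E'
from h import *
to(.509,-.0195,.1,188)
E
```

```text
off [ 0.004  0.008 -0.138] yaw 0.0003 at [ 5.095000e-01 -2.020000e-02  8.620000e-02 -1.719529e+02] [ 179.71   -0.26 -171.95] t 38.25
```

servo_tool([
  {"offset":[0,0,0.015],"yaw":0,"claw":1},
  {"offset":[0,0,0.015],"yaw":0,"claw":1},
  {"offset":[0,0,0.015],"yaw":0,"claw":0.1},
  {"offset":[0,0,0.015],"yaw":0,"claw":0},
  {"offset":[0,0,0.015],"yaw":0,"claw":0},
  {"offset":[0,0,0.015],"yaw":0,"claw":0},
])

```text
time: 39.0
ee_pos: [0.5093, -0.0202, 0.0843]
tcp_rot: [179.7, -0.3, -171.9]
wrist_force: [0.6, -0.7, 0.2]
opening: 0.0855
grasp_force: 0.0
```

servo_tool([
  {"offset":[0,0,-0.4],"yaw":0,"claw":0},
  {"offset":[0,0,-0.9],"yaw":0,"claw":0},
  {"offset":[0,0,-1],"yaw":0,"claw":0},
])

```text
time: 39.38
ee_pos: [0.511, -0.0207, 0.1877]
tcp_rot: [179.8, -0.0, -172.0]
wrist_force: [-0.7, 0.3, -0.1]
opening: 0.0853
grasp_force: 0.0
```

servo_tool([
  {"offset":[0,0,-0.5],"yaw":0,"claw":0},
  {"offset":[0,0,-0.7],"yaw":0,"claw":0},
  {"offset":[0,0,-0.7],"yaw":0,"claw":0},
])

```text
time: 39.75
ee_pos: [0.5108, -0.021, 0.2549]
tcp_rot: [179.7, -0.2, -172.0]
wrist_force: [0.1, 0.3, -0.2]
opening: 0.0857
grasp_force: 0.0
```

```bash
python3 - <<'E'
from h import *
im,d,T=look(.509,-.0195,[(.093,.11),(.096,.104),(.0435,.05)],.045);beak()
to(.6114,.2226,.25,188)
E
```

```text
0.093 0.11 1173 circle [509.3 -19.3] 69.3 rect [509.2 -19.3] [68.5 68. ] 33.1 fit [ 0.5087 -0.0194  0.0328] mean [ 0.5115 -0.019   0.0998]
0.096 0.104 1024 circle [509.3 -19.2] 69.2 rect [509.3 -19.3] [68.5 68. ] 33.9 fit [ 0.5088 -0.0194  0.0328] mean [ 0.5104 -0.0191  0.1005]
0.0435 0.05 2808 circle [508.  -19.5] 67.4 rect [508.8 -20.4] [66.7 63.2] 37.6 fit [ 0.5122 -0.0191  0.0219] mean [ 0.5126 -0.0193  0.0446]
118 [610.2 221. ] 58.4 [98. 90. 82.]
51 [416.5 365.5] 25.4 [81. 76. 70.]
58 [389.6 428.9] 25.9 [119.  65.  73.]
off [-1.344  2.27   0.028] yaw 0.0003 at [ 5.101000e-01 -2.090000e-02  2.528000e-01 -1.719544e+02] [ 179.69   -0.4  -171.95] t 39.85
```

A is seated and upright: rim centre (0.509,-0.019) at z 0.100. Now B.

servo_tool([
  {"offset":[-0.22,0.38,0],"yaw":0,"claw":0},
  {"offset":[-0.448,0.757,0],"yaw":0,"claw":0},
])

```text
time: 40.1
ee_pos: [0.5439, 0.0609, 0.2526]
tcp_rot: [179.7, -0.4, -172.0]
wrist_force: [0.9, 0.1, 0.1]
opening: 0.0858
grasp_force: 0.0
```

servo_tool([
  {"offset":[-0.22,0.38,0],"yaw":0,"claw":0},
  {"offset":[-0.448,0.757,0],"yaw":0,"claw":0},
])

```text
time: 40.35
ee_pos: [0.5777, 0.1428, 0.2525]
tcp_rot: [179.7, -0.5, -172.0]
wrist_force: [0.4, -0.7, 0.5]
opening: 0.0857
grasp_force: 0.0
```

servo_tool([
  {"offset":[-0.22,0.38,0],"yaw":0,"claw":0},
  {"offset":[-0.448,0.757,0],"yaw":0,"claw":0},
  {"offset":[-0.448,0.757,0],"yaw":0,"claw":0},
  {"offset":[-0.448,0.757,0],"yaw":0,"claw":0},
])

```text
time: 40.85
ee_pos: [0.6111, 0.2224, 0.2532]
tcp_rot: [179.7, -0.4, -171.9]
wrist_force: [-0.2, -0.7, -1.0]
opening: 0.0854
grasp_force: 0.0
```

```bash
python3 - <<'E'
from h import *
look(.6114,.2226,[(.068,.082)],.05);to(.6114,.2226,.076,188)
E
```

```text
0.068 0.082 766 circle [611.7 222.6] 57.8 rect [611.4 222.7] [57.  56.9] 6.9 fit [0.6113 0.2226 0.0273] mean [0.6129 0.2226 0.0741]
off [-0.003  0.006  1.778] yaw 0.0001 at [   0.6112    0.222     0.2538 -171.9761] [ 179.73   -0.39 -171.98] t 40.9
```

servo_tool([
  {"offset":[-0.004,0.007,0.5],"yaw":0,"claw":0},
  {"offset":[-0.004,0.007,1],"yaw":0,"claw":0},
  {"offset":[-0.004,0.007,1],"yaw":0,"claw":0},
])

```text
time: 41.28
ee_pos: [0.6089, 0.222, 0.1508]
tcp_rot: [179.8, -0.7, -172.0]
wrist_force: [0.1, -1.1, 1.0]
opening: 0.0854
grasp_force: 0.0
```

servo_tool([
  {"offset":[0,0,0.3],"yaw":0,"claw":0},
  {"offset":[0,0,0.6],"yaw":0,"claw":0},
  {"offset":[0,0,0.778],"yaw":0,"claw":0},
  {"offset":[0,0,0.778],"yaw":0,"claw":0},
  {"offset":[0,0,0.778],"yaw":0,"claw":1},
  {"offset":[0,0,0.778],"yaw":0,"claw":1},
  {"offset":[0,0,0.778],"yaw":0,"claw":1},
  {"offset":[0,0,0.778],"yaw":0,"claw":1},
  {"offset":[0,0,0.778],"yaw":0,"claw":1},
  {"offset":[0,0,0.778],"yaw":0,"claw":1},
], squeeze=40)

```text
time: 42.52
ee_pos: [0.6116, 0.2243, 0.0789]
tcp_rot: [179.7, -0.2, -172.0]
wrist_force: [-0.6, -2.2, 5.6]
opening: 0.0556
grasp_force: 42.0
```

servo_tool([
  {"offset":[0,0,-0.15],"yaw":0,"claw":1},
  {"offset":[0,0,-0.5],"yaw":0,"claw":1},
  {"offset":[0,0,-1],"yaw":0,"claw":1},
  {"offset":[0,0,-1],"yaw":0,"claw":1},
])

```text
time: 43.02
ee_pos: [0.613, 0.2245, 0.1827]
tcp_rot: [179.6, 0.1, -171.9]
wrist_force: [0.9, -0.1, -2.0]
opening: 0.0557
grasp_force: 43.6
```

```bash
cat >> h.py <<'E'
def held(r,zr):
    "beaker in the jaws: extents in tool axes, by slices"
    o=get_obs();T=tcpT(o);im,d=camera('wrist');X=cloud('wrist',d,T).reshape(-1,3);Y=(X-T[:3,3])@T[:3,:3]
    b=Y[(d.ravel()>0)&(np.hypot(Y[:,0],Y[:,1])<r)]
    for lo in zr:
        q=b[(b[:,2]>lo)&(b[:,2]<lo+.01)]
        if len(q)>5: print(round(lo,3),len(q),q.min(0).round(4),q.max(0).round(4))
    return im,T
E
python3 - <<'E'
from h import *
im,T=held(.04,np.arange(-.03,.09,.01));cv2.imwrite('pics/w6.png',im[:,:,::-1])
to(.5092,-.0193,.19,188)
E
```

```text
-0.03 1177 [-0.0036 -0.0382 -0.03  ] [ 0.0144  0.0382 -0.02  ]
-0.02 1808 [-0.0115 -0.0393 -0.02  ] [ 0.0122  0.0394 -0.01  ]
-0.01 1364 [-0.0111 -0.0394 -0.01  ] [ 0.012   0.0394 -0.    ]
0.0 5360 [-0.0287 -0.0393  0.    ] [0.0291 0.0393 0.01  ]
0.01 3041 [-0.0273 -0.039   0.01  ] [0.0292 0.0394 0.02  ]
0.02 2388 [-0.0272 -0.0266  0.02  ] [0.0291 0.0269 0.03  ]
0.03 1972 [-0.0271 -0.0269  0.03  ] [0.0291 0.0267 0.04  ]
0.04 1661 [-0.0271 -0.0274  0.04  ] [0.029  0.0263 0.05  ]
0.05 2991 [-0.027  -0.0275  0.05  ] [0.029  0.0259 0.06  ]
0.06 2580 [-0.0267 -0.0291  0.06  ] [0.0296 0.0274 0.07  ]
0.07 120 [ 0.0173 -0.0241  0.07  ] [0.029  0.0198 0.0758]
off [ 1.362 -2.267 -0.103] yaw 0.0003 at [   0.6123    0.2242    0.1797 -171.9455] [ 1.7965e+02 -7.0000e-02 -1.7195e+02] t 43.075
```

servo_tool([
  {"offset":[0,0,-0.15],"yaw":0,"claw":1},
  {"offset":[0.1,-0.25,-0.3],"yaw":0,"claw":1},
  {"offset":[0.3,-0.5,-0.3],"yaw":0,"claw":1},
  {"offset":[0.454,-0.756,-0.3],"yaw":0,"claw":1},
])

```text
time: 43.58
ee_pos: [0.5762, 0.1407, 0.2072]
tcp_rot: [179.7, -0.3, -172.0]
wrist_force: [0.0, 0.0, -1.6]
opening: 0.0557
grasp_force: 43.5
```

servo_tool([
  {"offset":[0.15,-0.25,0],"yaw":0,"claw":1},
  {"offset":[0.3,-0.5,0],"yaw":0,"claw":1},
  {"offset":[0.454,-0.756,0],"yaw":0,"claw":1},
])

```text
time: 43.95
ee_pos: [0.5417, 0.0595, 0.2069]
tcp_rot: [179.7, -0.3, -172.0]
wrist_force: [0.6, 0.4, -1.8]
opening: 0.0555
grasp_force: 43.5
```

servo_tool([
  {"offset":[0.15,-0.25,0],"yaw":0,"claw":1},
  {"offset":[0.3,-0.5,0],"yaw":0,"claw":1},
  {"offset":[0.454,-0.756,0],"yaw":0,"claw":1},
  {"offset":[0.454,-0.756,0],"yaw":0,"claw":1},
  {"offset":[0.454,-0.756,0],"yaw":0,"claw":1},
])

```text
time: 44.58
ee_pos: [0.5082, -0.0202, 0.2067]
tcp_rot: [179.7, -0.3, -172.0]
wrist_force: [0.2, 0.0, -2.7]
opening: 0.0557
grasp_force: 43.6
```

```bash
python3 - <<'E'
from h import *
im,T=held(.04,np.arange(.02,.08,.02));cv2.imwrite('pics/w6.png',im[:,:,::-1]);beak()
to(.5092,-.0193,.185,188)
E
```

```text
0.02 2350 [-0.0273 -0.0266  0.02  ] [0.0293 0.027  0.03  ]
0.04 1652 [-0.0271 -0.0272  0.04  ] [0.029  0.0262 0.05  ]
0.06 2448 [-0.0266 -0.029   0.06  ] [0.0296 0.0273 0.07  ]
50 [417.9 366.1] 26.0 [81. 75. 70.]
64 [389.  428.5] 26.4 [116.  63.  71.]
off [-0.008  0.002  0.215] yaw 0.0004 at [ 5.085000e-01 -1.960000e-02  2.065000e-01 -1.719291e+02] [ 179.7    -0.31 -171.93] t 44.675
```

View pics/w6.png

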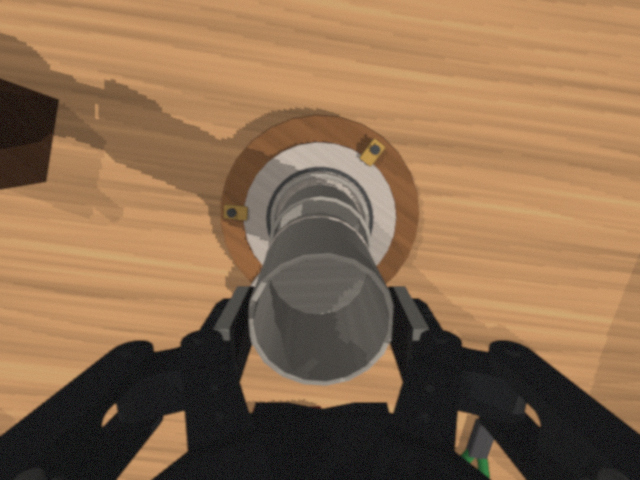

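B's rim is centred at (320,318), and A's rim shows just below it on the same axis. I lower B into A's mouth.

servo_tool([
  {"offset":[-0.008,0.008,0.1],"yaw":0,"claw":1},
  {"offset":[-0.008,0.008,0.2],"yaw":0,"claw":1},
  {"offset":[-0.008,0.008,0.28],"yaw":0,"claw":1},
  {"offset":[-0.008,0.008,0.33],"yaw":0,"claw":1},
  {"offset":[-0.008,0.008,0.38],"yaw":0,"claw":1},
  {"offset":[-0.008,0.008,0.42],"yaw":0,"claw":1},
  {"offset":[-0.008,0.008,0.42],"yaw":0,"claw":1},
])

```text
time: 45.55
ee_pos: [0.5088, -0.0189, 0.1642]
tcp_rot: [179.7, -0.3, -172.0]
wrist_force: [0.6, 0.1, -2.0]
opening: 0.0555
grasp_force: 43.7
```

```bash
python3 - <<'E'
from h import *
held(.04,np.arange(-.01,.08,.01))
to(.5092,-.0193,.1245,188)
E
```

```text
-0.01 1363 [-0.0115 -0.0395 -0.01  ] [ 0.0119  0.0394 -0.    ]
0.0 5351 [-0.0293 -0.0393  0.    ] [0.0293 0.0394 0.01  ]
0.01 3065 [-0.0274 -0.0386  0.01  ] [0.0293 0.0394 0.02  ]
0.02 2385 [-0.0273 -0.0269  0.02  ] [0.0293 0.0271 0.03  ]
0.03 1978 [-0.0272 -0.027   0.03  ] [0.0293 0.0266 0.04  ]
0.04 1654 [-0.0272 -0.0272  0.04  ] [0.0291 0.0263 0.05  ]
0.05 3110 [-0.027  -0.0276  0.05  ] [0.0291 0.0259 0.06  ]
0.06 3574 [-0.0265 -0.035   0.06  ] [0.034  0.0334 0.07  ]
0.07 444 [-0.0009 -0.0327  0.07  ] [0.034 0.031 0.08 ]
off [-0.003 -0.005  0.4  ] yaw 0.0003 at [ 5.089000e-01 -1.890000e-02  1.645000e-01 -1.719522e+02] [ 179.7    -0.31 -171.95] t 45.6
```

servo_tool([
  {"offset":[0,0,0.08],"yaw":0,"claw":1},
  {"offset":[0,0,0.16],"yaw":0,"claw":1},
  {"offset":[0,0,0.24],"yaw":0,"claw":1},
  {"offset":[0,0,0.31],"yaw":0,"claw":1},
  {"offset":[0,0,0.36],"yaw":0,"claw":1},
  {"offset":[0,0,0.39],"yaw":0,"claw":1},
  {"offset":[0,0,0.39],"yaw":0,"claw":1},
])

```text
time: 46.48
ee_pos: [0.5086, -0.0187, 0.1254]
tcp_rot: [179.7, -0.3, -171.9]
wrist_force: [0.1, -0.1, -2.3]
opening: 0.0555
grasp_force: 43.7
```

```bash
python3 - <<'E'
from h import *
to(.5092,-.0193,.1245,188);print(get_obs()['wrist_force'])
E
```

```text
off [-0.005 -0.007  0.009] yaw 0.0003 at [ 5.086000e-01 -1.870000e-02  1.254000e-01 -1.719499e+02] [ 179.7    -0.32 -171.95] t 46.475
[ 0.08039967 -0.09595399 -2.25994391]
```

servo_tool([
  {"offset":[0,-0.003,0.015],"yaw":0,"claw":1},
  {"offset":[0,-0.003,0.015],"yaw":0,"claw":1},
  {"offset":[0,-0.003,0.015],"yaw":0,"claw":0.2},
  {"offset":[0,-0.003,0.015],"yaw":0,"claw":0},
  {"offset":[0,-0.003,0.015],"yaw":0,"claw":0},
  {"offset":[0,-0.003,0.015],"yaw":0,"claw":0},
])

```text
time: 47.22
ee_pos: [0.5087, -0.019, 0.124]
tcp_rot: [179.7, -0.3, -171.9]
wrist_force: [-0.5, -0.7, 0.3]
opening: 0.0851
grasp_force: 0.0
```

servo_tool([
  {"offset":[0,0,-0.3],"yaw":0,"claw":0},
  {"offset":[0,0,-0.8],"yaw":0,"claw":0},
  {"offset":[0,0,-1],"yaw":0,"claw":0},
])

```text
time: 47.6
ee_pos: [0.5099, -0.0194, 0.2269]
tcp_rot: [179.7, -0.1, -172.0]
wrist_force: [0.0, 0.1, -0.4]
opening: 0.0856
grasp_force: 0.0
```

servo_tool([
  {"offset":[0,0,-0.3],"yaw":0,"claw":0},
  {"offset":[0,0,-0.5],"yaw":0,"claw":0},
  {"offset":[0,0,-0.5],"yaw":0,"claw":0},
])

```text
time: 47.98
ee_pos: [0.5101, -0.0197, 0.2752]
tcp_rot: [179.7, -0.2, -172.0]
wrist_force: [0.3, -0.4, 0.1]
opening: 0.0854
grasp_force: 0.0
```

```bash
python3 - <<'E'
from h import *
look(.509,-.0195,[(.112,.128),(.09,.106),(.055,.07)],.045);beak()
to(.4178,.367,.25,188)
E
```

```text
0.112 0.128 911 circle [508.5 -20. ] 57.9 rect [508.4 -19.9] [57.4 56.9] 7.0 fit [ 0.508  -0.02    0.0273] mean [ 0.5096 -0.02    0.1181]
0.09 0.106 1186 circle [509.1 -19.3] 68.9 rect [508.9 -19.4] [68.1 67.9] 10.4 fit [ 0.5063 -0.0196  0.0302] mean [ 0.5057 -0.0191  0.0993]
0.055 0.07 2198 circle [502.8 -20.1] 64.7 rect [503.5 -20.4] [59.9 60.5] 53.1 fit [ 0.5084 -0.0197  0.0194] mean [ 0.5115 -0.0195  0.0625]
50 [417.  366.3] 25.1 [81. 76. 70.]
59 [389.6 428.7] 26.6 [119.  65.  73.]
off [0.367 3.956 0.231] yaw 0.0003 at [ 5.096000e-01 -1.960000e-02  2.731000e-01 -1.719471e+02] [ 179.7    -0.34 -171.95] t 48.075
```

B is nested fully: rim centre (0.5085,-0.020), inner floor at z 0.0625. Now E.

servo_tool([
  {"offset":[0.05,0.5,0],"yaw":0,"claw":0},
  {"offset":[0.092,0.99,0],"yaw":0,"claw":0},
])

```text
time: 48.32
ee_pos: [0.486, 0.0778, 0.273]
tcp_rot: [179.7, -0.4, -172.0]
wrist_force: [0.9, 0.4, -0.0]
opening: 0.0856
grasp_force: 0.0
```

servo_tool([
  {"offset":[0.05,0.5,0],"yaw":0,"claw":0},
  {"offset":[0.092,0.99,0],"yaw":0,"claw":0},
])

```text
time: 48.58
ee_pos: [0.4627, 0.1752, 0.2737]
tcp_rot: [179.7, -0.4, -172.0]
wrist_force: [0.5, 0.6, -1.0]
opening: 0.0855
grasp_force: 0.0
```

servo_tool([
  {"offset":[0.05,0.5,0],"yaw":0,"claw":0},
  {"offset":[0.092,0.99,0],"yaw":0,"claw":0},
])

```text
time: 48.82
ee_pos: [0.4398, 0.272, 0.2743]
tcp_rot: [179.7, -0.4, -171.9]
wrist_force: [0.9, -0.1, -0.2]
opening: 0.0855
grasp_force: 0.0
```

servo_tool([
  {"offset":[0.05,0.5,0],"yaw":0.055,"claw":0},
  {"offset":[0.092,0.99,0],"yaw":0.11,"claw":0},
  {"offset":[0.092,0.99,0.23],"yaw":0.165,"claw":0},
  {"offset":[0.092,0.99,0.23],"yaw":0.22,"claw":0},
  {"offset":[0.092,0.99,0.23],"yaw":0.275,"claw":0},
  {"offset":[0.092,0.99,0.23],"yaw":0.33,"claw":0},
  {"offset":[0.092,0.99,0.23],"yaw":0.385,"claw":0},
  {"offset":[0.092,0.99,0.23],"yaw":0.417,"claw":0},
  {"offset":[0.092,0.99,0.23],"yaw":0.417,"claw":0},
])

```text
time: 49.95
ee_pos: [0.4173, 0.3672, 0.252]
tcp_rot: [-179.7, -0.3, 113.0]
wrist_force: [0.4, 0.7, -0.5]
opening: 0.0856
grasp_force: 0.0
```

```bash
python3 - <<'E'
from h import *
im,d,T=look(.418,.368,[(.068,.082)],.03);cv2.imwrite('pics/w7.png',im[:,:,::-1]);to(.418,.368,.079,113)
E
```

```text
0.068 0.082 306 circle [418.8 368.2] 24.9 rect [418.9 368.4] [24.1 23.9] 23.0 fit [0.4186 0.3686 0.0111] mean [0.4187 0.3685 0.0742]
off [0.004 0.009 1.732] yaw 0.0007 at [  0.4173   0.3672   0.2522 113.12  ] [-179.7    -0.34  113.12] t 50.0
```

View pics/w7.png

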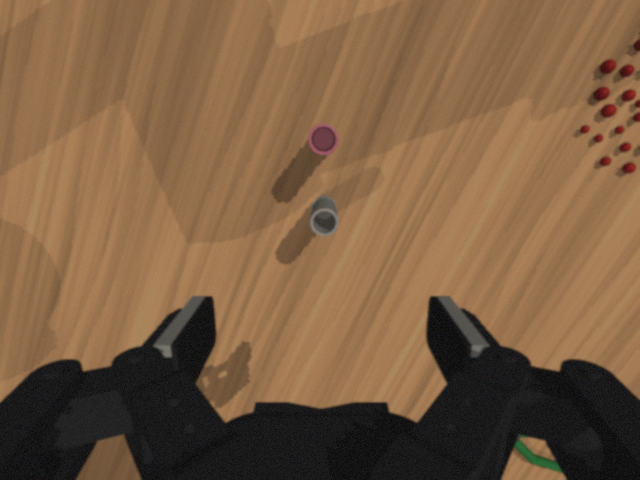

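E is at (323,217), with the pink one behind it at (323,139), well clear of the jaw line. I descend on E.

servo_tool([
  {"offset":[0.004,0.018,0.5],"yaw":0,"claw":0},
  {"offset":[0.004,0.018,1],"yaw":0,"claw":0},
  {"offset":[0.004,0.018,1],"yaw":0,"claw":0},
])

```text
time: 50.38
ee_pos: [0.4167, 0.3674, 0.1492]
tcp_rot: [-179.4, -0.2, 113.1]
wrist_force: [0.0, -0.7, 1.5]
opening: 0.0857
grasp_force: 0.0
```

servo_tool([
  {"offset":[0,0,0.3],"yaw":0,"claw":0},
  {"offset":[0,0,0.6],"yaw":0,"claw":0},
  {"offset":[0,0,0.732],"yaw":0,"claw":0},
  {"offset":[0,0,0.732],"yaw":0,"claw":0.3},
  {"offset":[0,0,0.732],"yaw":0,"claw":0.6},
  {"offset":[0,0,0.732],"yaw":0,"claw":1},
  {"offset":[0,0,0.732],"yaw":0,"claw":1},
  {"offset":[0,0,0.732],"yaw":0,"claw":1},
  {"offset":[0,0,0.732],"yaw":0,"claw":1},
  {"offset":[0,0,0.732],"yaw":0,"claw":1},
  {"offset":[0,0,0.732],"yaw":0,"claw":1},
], squeeze=30)

```text
time: 51.75
ee_pos: [0.4184, 0.3696, 0.0812]
tcp_rot: [-179.9, -0.4, 113.0]
wrist_force: [-0.5, -0.2, 6.1]
opening: 0.0237
grasp_force: 29.5
```

servo_tool([
  {"offset":[0,0,-0.15],"yaw":0,"claw":1},
  {"offset":[0,0,-0.5],"yaw":0,"claw":1},
  {"offset":[0,0,-1],"yaw":0,"claw":1},
  {"offset":[0,0,-1],"yaw":0,"claw":1},
])

```text
time: 52.25
ee_pos: [0.4199, 0.3698, 0.1851]
tcp_rot: [179.8, -0.5, 113.0]
wrist_force: [0.0, -0.0, -1.4]
opening: 0.0237
grasp_force: 29.7
```

```bash
python3 - <<'E'
from h import *
held(.025,np.arange(-.03,.09,.01))
to(.5088,-.0197,.25,188)
E
```

```text
-0.03 1236 [-0.0072 -0.0214 -0.03  ] [ 0.0153  0.0217 -0.02  ]
-0.02 1483 [-0.0106 -0.0209 -0.02  ] [ 0.0138  0.021  -0.01  ]
-0.01 1018 [-0.0104 -0.0237 -0.01  ] [ 0.0131  0.0236 -0.    ]
0.0 2203 [-0.0138 -0.0237  0.    ] [0.0129 0.0236 0.01  ]
0.01 1592 [-0.0122 -0.0236  0.01  ] [0.013  0.0235 0.02  ]
0.02 892 [-0.0122 -0.0119  0.02  ] [0.011  0.012  0.0299]
0.03 673 [-0.0122 -0.0118  0.03  ] [0.0113 0.0115 0.04  ]
0.04 384 [-0.0124 -0.0117  0.04  ] [0.0109 0.0115 0.0499]
0.05 259 [ 0.0023 -0.0116  0.0501] [0.0109 0.0115 0.06  ]
0.06 266 [-0.0028 -0.0126  0.06  ] [0.0117 0.0126 0.0699]
0.07 134 [ 0.0026 -0.0114  0.07  ] [0.0106 0.0114 0.0784]
off [-3.931 -0.696 -0.675] yaw -0.4167 at [  0.4193   0.3694   0.1825 112.9905] [-179.99   -0.43  112.99] t 52.3
```

servo_tool([
  {"offset":[-0.1,0,-0.3],"yaw":0,"claw":1},
  {"offset":[-0.5,-0.087,-0.6],"yaw":0,"claw":1},
  {"offset":[-0.98,-0.174,-0.6],"yaw":0,"claw":1},
])

```text
time: 52.68
ee_pos: [0.4415, 0.2711, 0.2407]
tcp_rot: [-179.9, -0.4, 113.1]
wrist_force: [0.5, -0.0, -0.9]
opening: 0.0238
grasp_force: 29.7
```

servo_tool([
  {"offset":[-0.35,-0.06,0],"yaw":0,"claw":1},
  {"offset":[-0.7,-0.12,0],"yaw":0,"claw":1},
  {"offset":[-0.98,-0.174,0],"yaw":0,"claw":1},
])

```text
time: 53.05
ee_pos: [0.4633, 0.173, 0.2379]
tcp_rot: [-179.7, -0.4, 113.0]
wrist_force: [-0.5, -0.4, -1.1]
opening: 0.0238
grasp_force: 29.7
```

servo_tool([
  {"offset":[-0.35,-0.06,0],"yaw":0,"claw":1},
  {"offset":[-0.7,-0.12,0],"yaw":0,"claw":1},
  {"offset":[-0.98,-0.174,0],"yaw":0,"claw":1},
])

```text
time: 53.42
ee_pos: [0.4855, 0.0762, 0.2373]
tcp_rot: [-179.7, -0.4, 113.0]
wrist_force: [-0.2, -1.2, -1.2]
opening: 0.0237
grasp_force: 29.7
```

servo_tool([
  {"offset":[-0.35,-0.06,0],"yaw":0,"claw":1},
  {"offset":[-0.7,-0.12,0],"yaw":0,"claw":1},
  {"offset":[-0.98,-0.174,0],"yaw":0,"claw":1},
  {"offset":[-0.98,-0.174,0],"yaw":0,"claw":1},
  {"offset":[-0.98,-0.174,0],"yaw":0,"claw":1},
])

```text
time: 54.05
ee_pos: [0.5076, -0.0192, 0.2371]
tcp_rot: [-179.7, -0.4, 113.0]
wrist_force: [-0.5, 0.4, -0.3]
opening: 0.0235
grasp_force: 29.7
```

```bash
python3 - <<'E'
from h import *
im,T=held(.025,np.arange(.02,.09,.02));cv2.imwrite('pics/w8.png',im[:,:,::-1])
to(.5081,-.0188,.1445,113)
E
```

```text
0.02 891 [-0.0125 -0.0119  0.02  ] [0.0111 0.012  0.0299]
0.04 395 [-0.0124 -0.0116  0.04  ] [0.0107 0.0115 0.05  ]
0.06 268 [-0.003  -0.0126  0.06  ] [0.0115 0.0126 0.07  ]
off [-0.001  0.004  0.928] yaw 0.0001 at [ 5.077000e-01 -1.890000e-02  2.373000e-01  1.130155e+02] [-179.74   -0.4   113.02] t 54.1
```

View pics/w8.png

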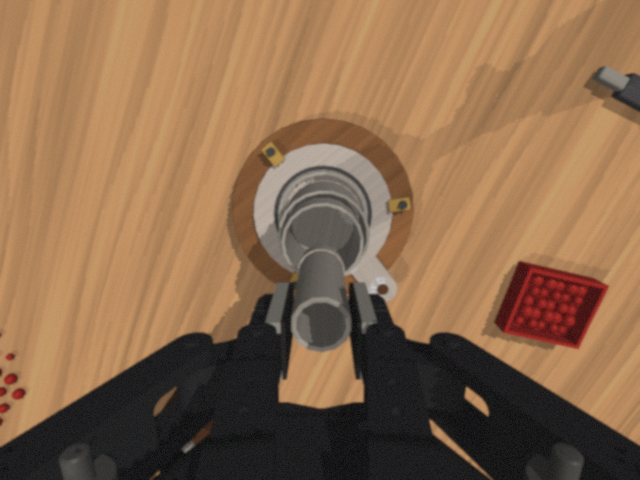

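E hangs on the nest's axis, rim at (321,322), with the nested A and B at (323,240). I lower it in and release.

servo_tool([
  {"offset":[0,0.003,0.2],"yaw":0,"claw":1},
  {"offset":[0,0.003,0.35],"yaw":0,"claw":1},
  {"offset":[0,0.003,0.48],"yaw":0,"claw":1},
  {"offset":[0,0.003,0.6],"yaw":0,"claw":1},
  {"offset":[0,0.003,0.7],"yaw":0,"claw":1},
  {"offset":[0,0.003,0.8],"yaw":0,"claw":1},
  {"offset":[0,0.003,0.87],"yaw":0,"claw":1},
  {"offset":[0,0.003,0.91],"yaw":0,"claw":1},
  {"offset":[0,0.003,0.91],"yaw":0,"claw":1},
  {"offset":[0,0.003,0.91],"yaw":0,"claw":1},
])

```text
time: 55.35
ee_pos: [0.5079, -0.019, 0.1471]
tcp_rot: [-179.8, -0.4, 113.0]
wrist_force: [0.5, -0.2, -1.0]
opening: 0.0236
grasp_force: 29.7
```

```bash
python3 - <<'E'
from h import *
to(.5081,-.0188,.1438,113);print(get_obs()['wrist_force'])
E
```

```text
off [0.001 0.003 0.033] yaw -0.0001 at [ 5.079000e-01 -1.900000e-02  1.471000e-01  1.129881e+02] [-179.81   -0.35  112.99] t 55.35
[ 0.50792101 -0.19615118 -1.00682776]
```

servo_tool([
  {"offset":[0,0,0.015],"yaw":0,"claw":1},
  {"offset":[0,0,0.03],"yaw":0,"claw":1},
  {"offset":[0,0,0.03],"yaw":0,"claw":1},
  {"offset":[0,0,0.03],"yaw":0,"claw":0.5},
  {"offset":[0,0,0.03],"yaw":0,"claw":0},
  {"offset":[0,0,0.03],"yaw":0,"claw":0},
  {"offset":[0,0,0.03],"yaw":0,"claw":0},
  {"offset":[0,0,0.03],"yaw":0,"claw":0},
])

```text
time: 56.35
ee_pos: [0.5077, -0.019, 0.1438]
tcp_rot: [-179.8, -0.4, 113.0]
wrist_force: [0.1, -0.5, 0.1]
opening: 0.0856
grasp_force: 0.0
```

servo_tool([
  {"offset":[0,0,-0.3],"yaw":0,"claw":0},
  {"offset":[0,0,-0.8],"yaw":0,"claw":0},
  {"offset":[0,0,-1],"yaw":0,"claw":0},
])

```text
time: 56.72
ee_pos: [0.5089, -0.0194, 0.2467]
tcp_rot: [-180.0, -0.3, 113.0]
wrist_force: [-0.6, -0.5, -1.5]
opening: 0.0854
grasp_force: 0.0
```

servo_tool([
  {"offset":[-0.3,0,-0.3],"yaw":0,"claw":0},
  {"offset":[-0.5,0,-0.5],"yaw":0,"claw":0},
  {"offset":[-0.5,0,-0.5],"yaw":0,"claw":0},
])

```text
time: 57.1
ee_pos: [0.5288, -0.0666, 0.2944]
tcp_rot: [-179.9, -0.3, 112.9]
wrist_force: [0.2, 0.3, -0.7]
opening: 0.0856
grasp_force: 0.0
```

```bash
python3 - <<'E'
from h import *
im,d,T=look(.509,-.0195,[(.13,.145),(.112,.125),(.09,.106)],.045)
cv2.imwrite('pics/w9.png',im[:,:,::-1])
d=camera('top')[1];X=cloud('top',d).reshape(-1,3);k=d.ravel()>0
Q=X[k&(np.hypot(X[:,0]-.4685,X[:,1]+.299)<.04)&(X[:,2]>.13)&(X[:,2]<.16)];print('pen',len(Q),Q.mean(0),Q[:,2].max())
Q=X[k&(np.hypot(X[:,0]-.4685,X[:,1]+.299)<.025)&(X[:,2]>.06)&(X[:,2]<.08)];print(np.percentile(Q[:,2],[10,50,90]))
E
```

```text
0.13 0.145 326 circle [508.  -20.5] 24.7 rect [508.2 -20.7] [23.8 24.2] 22.3 fit [ 0.5079 -0.0204  0.011 ] mean [ 0.508  -0.0207  0.1368]
0.112 0.125 858 circle [508.4 -19.8] 57.7 rect [508.1 -19.7] [57.2 56.8] 24.6 fit [ 0.5082 -0.0195  0.0264] mean [ 0.5085 -0.0205  0.1185]
0.09 0.106 1156 circle [508.8 -19.4] 68.9 rect [508.9 -19.6] [67.8 67.8] 22.8 fit [ 0.5087 -0.0182  0.0306] mean [ 0.5102 -0.0194  0.0997]
pen 65 [ 0.46569983 -0.29916885  0.14057913] 0.14859824469130967
[0.06075139 0.0640087  0.06816917]
```

View pics/w9.png

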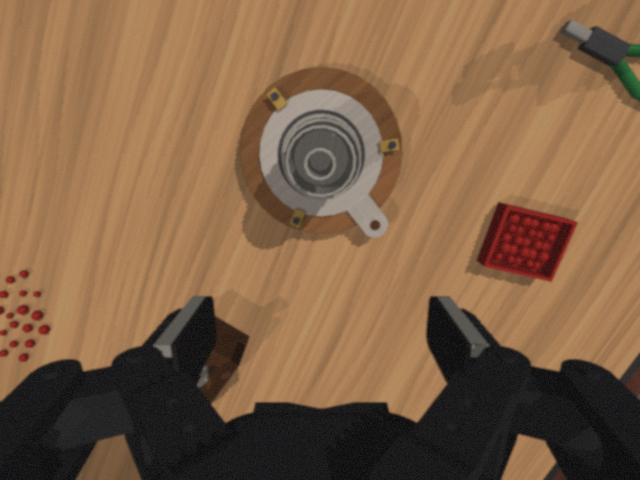

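All three beakers are concentric at (320,160), upright and fully down. The pen is home, the tray and pliers look undisturbed, and the gripper is clear, so I hand it in.

```bash
python3 -c "
from workcell import *
print(job_done())"
```

```text
the job is handed in; nothing more can be done
None
```

I brushed the seam all the way round, put the pen back in its block brush down, nested A, B and E (the only beakers present) in the ring, and handed the job in at about 57 s; the judge's verdict was not shown.

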